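# Load an eight-tube strip into a dry-block heater

## Robot

A 7-joint arm with a two-finger parallel gripper is mounted at the origin on a cart in front of the work surface, level with it; the furniture and walls round the work are solid. World frame = base frame: x ahead of the robot, y to its left, z up, the work surface at z = 0. Lengths are in m, angles in degrees, forces in N, time in s.
With the tool pointing down it reaches from about 0.4 to 0.85 m from the base axis. Payload 4.5 kg.
Tool frame: the origin (TCP) lies at the very end of the fingers, on their centre line; the grasp point (between the pads) lies 19 mm behind it; z points along the fingers, x is the direction in which the jaws open and shut, and the axes are right-handed (so a half turn about z gives the same grasp; the last joint's range is limited). The gripper opens to 88 mm and grips with 3 to 60 N. Pads are 18 mm wide; open, the fingers measure 123 mm over their backs; the gripper's body (75 mm by 187 mm) begins 45 mm behind the grasp point.
Start: joints at [76.879, 39.483, -11.15, 89.685, 9.013, 51.709, -12.324], TCP at [0.162, -0.604, 0.202] pointing down, gripper open.
Joint ranges: [-172.22, 172.22], [-26.19, 119.32], [-84.43, 86.54], [7.71, 146.69], [-57.33, 237.33], [2.42, 119.75], [-152.13, 152.13]. Speed limits (degrees/s): [147.25, 147.25, 180, 180, 180, 180, 180].

## Interface

Orientations are given as a 3x3 rotation matrix whose columns are the frame's x, y, z axes.
In Python, from plant import bot, vision, search_frame, outline_of gives the robot as it stands.
- The arm moves only by the tool move_arm, never from a script. Its argument "series" is a list of rows, each an object with "dp": the shift along the tool's x, y, z in mm, a list of three; "spin": the turn about the tool's z in rad; "fingers": the closure, from 0 (fully open) to 1 (shut). In form: [{"dp": [dx, dy, dz], "spin": spin, "fingers": fingers}, ...]. A call has 1 to 8 rows; each row is the pose to reach, as a shift and turn from the pose commanded when the call began, along the tool's axes at that moment; what a row does not reach only later rows make up. A row lasts 1/10 s, in which the tool goes at most 50 mm and 8.59 degrees, less where a joint would pass 70% of its speed; a pose out of reach is approached as far as the arm can. A call with a gripper value outside its range is refused whole. The fingers move at their own pace and stop on an object; "squeeze" is the grip in N (left out, the last holds). Time passes only in rows, so rows that repeat a pose let the fingers close. It gives the time, the measured TCP pose, the force and the opening at its end, in the units of the state.
- bot.read_state(): the state, without advancing time (a new reading comes with each control period).
- vision.get_image(name): name is "scene" or "top" or "wrist"; returns the picture (384x512x3 uint8, blue, green, red); there is no depth.
- vision.get_calibration(name): a dict with "vfov" (degrees; the focal length in pixels is half the picture's height over the tangent of half this angle, whatever the lens; pixels are square), "cx", "cy" (the principal point, pixels), "D" ([k1, k2, p1, p2, k3] as OpenCV has them; the pictures are not rectified), "world_to_cam" (4x4, takes a point from world to camera coordinates). Camera axes: x right, y up, looking along -z (the intrinsics and any distortion apply to the point x, -y, -z); pixel columns grow to the right and rows downward; lengths in m; the calibration is good to about 2 mm. A picture is of the moment at which its call begins: read the wrist's pose just before it. get_calibration takes no time and is no camera call; for the wrist camera it gives the pose at the moment of the call.
- bot.close_job(): hands the job in, once; it reports no verdict.
Trained networks look in the newest picture that a camera, given by its name, has taken for a name from the list of things; names that differ only in an ending like _2 or _b are one class to them, and where a whole thing is asked for, a point or a joint stands for the part that bears it (a point fixed in the world has none). Each returns a list of dicts, best first, with "p" (0 to 1); they miss things now and then, are a little off and sometimes report something else, mostly with a low value. They report only what shows in the picture. A call takes as long as a camera call.
- search_frame(camera, name): "rect" ([left, top, width, height] in pixels, round what is visible of it).
- outline_of(camera, name): "mask" (384x512 bool, what is visible of it) and "rect" ([left, top, width, height] in pixels, round what is visible of it).
The state is a dict: "t": time; "joint_pos": joint angles; "joint_vel": joint speeds; "effort": joint torques, N m; "tool_pos": TCP position; "tool_rot": TCP orientation; "force": force on the tool from outside, world axes, zero at the start; "moment": the same for the moment, N m; "opening": finger opening in m.
Only numpy, scipy, OpenCV 4.12 (cv2) and the standard library are available. Lean on these libraries where they do the work, as an engineer would, in place of code of your own. Each camera call takes 0.05 s, during which the arm holds its last target. There are 200 camera calls.

## Task

Take the strip of eight green-capped tubes out of the blue rack, work it into the free row of wells of the heater's metal block so that all eight tubes go in together, and press it gently fully home. Then let go and shut the heater's cover completely. Do not force the tubes, and leave the things standing around alone.

Things in the scene. Friction and masses are not known exactly. Their poses are not given: they have to be found in the camera images.
- tube_strip: Strip of eight joined white tubes, green caps: 72 mm long (its y), 9 mm wide (x), 31 mm high, 16-28 g; ends alike. Origin: centre, level with the tube bottoms; z up. Tubes straight, 6.5 mm across, 9 mm apart, narrowing to 4.8 mm over the lowest 2.5 mm. 22 to 31 mm above the origin: solid cap rail to grip across its width. Seated: origin 46 mm above the heater's. Thin-walled: over 50 N cracks it.
- rack: Blue rack, 38 x 96 x 32 mm, fixed. Origin: centre of its underside; long axis y. The tubes stand 16 mm deep in it with play, bottoms 16 mm above the worktop, cap rail at heights 38 to 47 mm. The strip is drawn out straight upwards.
- heater: White dry-block heater, about 150 mm deep (x), 116 mm wide (y), 62 mm high without cover, fixed. Origin: underside, mid-width; x points from the sloping control panel (front) to the hinges (rear), z up. A cavity in its top holds an aluminium block, 66 x 84 mm, level with the housing top (62 mm). The block has two rows of eight wells along y, 42 mm apart; the front row is free.
- free_row (a point): Centre of the free front row, at the block's upper face, IF the block stood centred: heater's (-18, 0, 62) mm; axes as the heater's. The block lies loose in its cavity: the true row is up to 4.5 mm off this point along x and 4 mm along y, never turned. It yields only to 14 N or more sideways. Wells 7.5 mm across, 9 mm apart, 16 mm deep. Seated, the strip's cap rail stands 6 to 15 mm above the block.
- rear_row (a point): Centre of the rear row at the block's upper face, as if the block stood centred. It is filled by a like strip with orange caps, fixed in the block, standing 15 mm above it.
- cover (a joint): Hinge angle of the grey cover: 0 shut, grows as it opens; starts at 1.6 to 1.75 (leaning back a little), stop at 1.85. Friction of 0.25 N m holds it where it is left: push it over from behind, then press it down on its upper face or lip. It clears the seated strip by 3 mm; one standing on the block keeps it from shutting.
- cover_hinge (a point): Middle of the cover's hinge axis, which runs along y: heater's (56, 0, 65) mm; axes as the heater's. The cover is a hood 104 mm wide that reaches 100 mm from the axis, its outer face 21 mm off the axis (above it when shut). Two hinge blocks, 7 mm high, stand beside it.
- cover_lip (a point): Middle of the outer face of the black lip on the cover's free edge: 107 mm from the hinge axis along the cover, 20.5 mm off it. Lip 44 mm wide, 8 mm thick, standing out 15 mm. Its z is the cover's outward normal (up when shut, rearward when open), its x points to the hinge.
- beaker: Glass beaker, 56 mm across, 58 mm high; bystander. Origin: centre of its underside.
- brown_vial: Small brown vial with a white cap, 22 mm across, 44 mm high; bystander. Origin: centre of its underside.
- clear_vial: Small clear vial with a blue cap, 22 mm across, 44 mm high; bystander. Origin: centre of its underside.
- lab_timer: White laboratory timer, 62 x 62 x 16 mm, lying flat; bystander. Origin: centre of its underside.
- amber_bottle: Brown glass bottle with a black cap, 60 mm across, 106 mm high, standing right of the heater; bystander. Origin: centre of its underside.

How it is judged (in metres and radians):
On the way:
1. all eight tubes are fully home in the free row, the cover still open (x of tube_strip in the frame of heater between -0.0245 and -0.0115 m and y of tube_strip in the frame of heater between -0.0065 and 0.0065 m and z of tube_strip in the frame of heater between 0.043 and 0.0475 m and angle between tube_strip's own z axis and vertical below 0.1 rad and value of joint cover above 1.2 rad), for 0.3 s.
At the end, for the whole second after the job is handed in: The strip rests in the free front row, all tubes fully home (its underside within 1.5 mm of the seated height, leaning no more than the wells' play lets it, under 0.1 rad), at rest, and the cover is shut (under 0.04 rad) (x of tube_strip in the frame of heater between -0.0245 and -0.0115 m and y of tube_strip in the frame of heater between -0.0065 and 0.0065 m and z of tube_strip in the frame of heater between 0.043 and 0.0475 m and angle between tube_strip's own z axis and vertical below 0.1 rad and value of joint cover below 0.04 rad and linear speed of tube_strip below 0.02 m/s); the robot touches nothing.
It fails at once if the tubes are forced: the strip and the heater press on each other with more than 50 N (contact force between tube_strip and heater above 50 N).
It fails at once if a thing standing around is shifted by more than 20 mm or tipped over (distance of any of beaker, brown_vial, clear_vial, lab_timer, amber_bottle from where it was at the start of the episode above 0.02 m or angle between any of beaker, brown_vial, clear_vial, lab_timer, amber_bottle's own z axis and vertical above 0.4 rad).
It also fails if it takes over 72 s, if anything falls off the work surface, if the arm or the gripper's body presses on something with over 40 N, if the wrist force passes 120 N, or if a joint passes its speed limit or range.

## Working session

There is one attempt and no reset: what is moved stays moved. The work goes in short steps, Python scripts to look and compute and a tool call to move; the robot and the scene stay as the last step left them, time stands still between calls to the robot, and variables do not carry over. Pictures are saved under pics/ and viewed, about 8 in all and at most 12, crops included, and the job is handed in when it is done.

Besides the shell and the picture viewer there is one more tool, called after "Request:" in YAML: its name, and indented under it one key for each argument. move_arm: Moves the arm, as the interface text tells. Its arguments: {"type":"object","properties":{"series":{"type":"array"},"squeeze":{"type":"number"}},"required":["series"]}

```bash
mkdir -p pics; ls; python3 - <<'E'
from plant import bot, vision, search_frame, outline_of
import cv2, numpy as np
s=bot.read_state(); print({k:np.round(v,3).tolist() for k,v in s.items()})
ims=[]
for c in ["scene","top"]:
    im=vision.get_image(c); cv2.imwrite(f"pics/{c}0.png",im)
    k=vision.get_calibration(c); print(c,k["vfov"],k["cx"],k["cy"],np.round(k["D"],4),np.round(k["world_to_cam"],4).tolist())
    for n in ["tube_strip","rack","heater","cover","cover_lip","beaker","brown_vial","clear_vial","lab_timer","amber_bottle"]:
        print(c,n,[(np.round(d["rect"]).tolist(),round(d["p"],2)) for d in search_frame(c,n)[:2]])
E
```

```text
pics
{'t': 0.0, 'joint_pos': [76.878, 39.534, -11.147, 89.742, 9.012, 51.71, -12.324], 'joint_vel': [-0.003, 0.046, -0.065, 0.002, -0.025, 0.032, 0.09], 'effort': [-0.0, -52.756, -1.267, -15.343, -0.053, 0.007, 0.0], 'tool_pos': [0.162, -0.603, 0.201], 'tool_rot': [[0.26, -0.966, -0.001], [-0.966, -0.26, 0.002], [-0.002, 0.0, -1.0]], 'force': [0.171, -0.257, 1.155], 'moment': [0.024, 0.031, -0.014], 'opening': 0.088}
scene 47.48263350489676 267.50642577019687 183.23421044324027 [0.0022 0.     0.     0.     0.    ] [[0.5488, -0.836, 0.0052, -0.3822], [0.3074, 0.2076, 0.9286, -0.2075], [-0.7774, -0.508, 0.3709, -0.5697], [0.0, 0.0, 0.0, 1.0]]
scene tube_strip [([208.0, 206.0, 32.0, 9.0], 0.58), ([246.0, 118.0, 47.0, 52.0], 0.19)]
scene rack [([196.0, 207.0, 51.0, 30.0], 0.64)]
scene heater [([219.0, 120.0, 73.0, 101.0], 0.72)]
scene cover [([248.0, 118.0, 45.0, 53.0], 0.92), ([219.0, 118.0, 76.0, 104.0], 0.17)]
scene cover_lip []
scene beaker [([261.0, 236.0, 35.0, 49.0], 0.66)]
scene brown_vial [([305.0, 242.0, 11.0, 12.0], 0.67), ([219.0, 119.0, 74.0, 102.0], 0.19)]
scene clear_vial 
[... 314 characters left out ...]
], [0.9898, -0.0273, 0.1398, -0.5109], [-0.1397, 0.005, 0.9902, -0.8738], [0.0, 0.0, 0.0, 1.0]]
top tube_strip [([187.0, 217.0, 36.0, 13.0], 0.68), ([304.0, 228.0, 8.0, 5.0], 0.42)]
top rack [([179.0, 208.0, 52.0, 36.0], 0.71), ([189.0, 218.0, 31.0, 10.0], 0.38)]
top heater [([152.0, 95.0, 85.0, 105.0], 0.94)]
top cover [([155.0, 90.0, 62.0, 39.0], 0.86)]
top cover_lip [([157.0, 90.0, 58.0, 36.0], 0.82)]
top beaker [([285.0, 246.0, 30.0, 31.0], 0.66), ([155.0, 94.0, 84.0, 108.0], 0.16)]
top brown_vial [([306.0, 226.0, 9.0, 9.0], 0.61), ([154.0, 89.0, 84.0, 114.0], 0.41)]
top clear_vial [([315.0, 240.0, 10.0, 10.0], 0.41)]
top lab_timer [([228.0, 250.0, 39.0, 41.0], 0.81)]
top amber_bottle []
```

```bash
python3 - <<'E'
import cv2
a=cv2.imread("pics/scene0.png")[100:300,180:380]; b=cv2.imread("pics/top0.png")[80:300,140:340]
cv2.imwrite("pics/v1.png",cv2.hconcat([cv2.resize(a,(400,400),interpolation=3),cv2.resize(b,(400,440),interpolation=3)[:400]]))
E
```

```text
(no output)
```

View pics/v1.png

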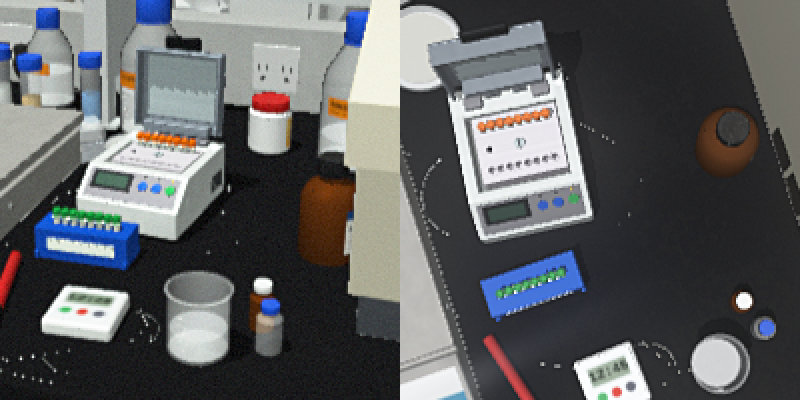

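View pics/top0.png

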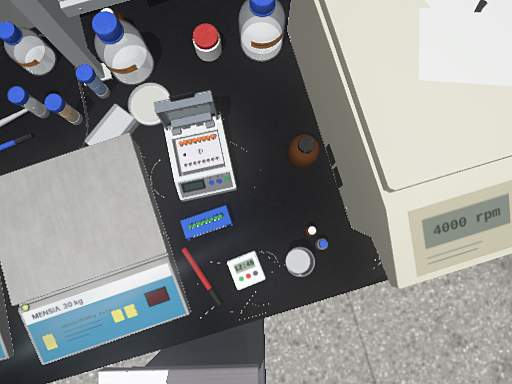

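```bash
cat > h.py <<'E'
import numpy as np, cv2
from plant import bot, vision, search_frame, outline_of
def K(k): 
    f=192/np.tan(np.radians(k["vfov"]/2)); return np.array([[f,0,k["cx"]],[0,f,k["cy"]],[0,0,1.]])
def back(k,px,z):
    "pixels (n,2) -> world xyz on plane z"
    p=cv2.undistortPoints(np.float64(px).reshape(-1,1,2),K(k),np.float64(k["D"]))[:,0]
    T=np.array(k["world_to_cam"]); R=T[:3,:3]; c=-R.T@T[:3,3]
    d=np.c_[p[:,0],-p[:,1],-np.ones(len(p))]@R
    return c+d*((z-c[2])/d[:,2])[:,None]
def proj(k,X):
    T=np.array(k["world_to_cam"]); q=np.atleast_2d(X)@T[:3,:3].T+T[:3,3]
    q=q*[1,-1,-1]
    return cv2.projectPoints(q,np.zeros(3),np.zeros(3),K(k),np.float64(k["D"]))[0][:,0]
def hsv(im,lo,hi): return cv2.inRange(cv2.cvtColor(im,cv2.COLOR_BGR2HSV),lo,hi)
def rect(m):
    m=cv2.morphologyEx(m,cv2.MORPH_CLOSE,np.ones((7,7)))
    n,l,s,c=cv2.connectedComponentsWithStats(m); i=1+np.argmax(s[1:,4])
    return cv2.boxPoints(cv2.minAreaRect(np.argwhere(l==i)[:,::-1].astype(np.float32)))
def line(P):
    v=np.array([P[1]-P[0],P[2]-P[1]]); i=np.argmax(np.linalg.norm(v[:,:2],axis=1)); v=v[i]
    a=np.degrees(np.arctan2(v[1],v[0])); return P.mean(0).round(4),round(a%180,2),np.linalg.norm(P[1]-P[0]).round(4),np.linalg.norm(P[2]-P[1]).round(4)
E
python3 - <<'E'
from h import *
im=cv2.imread("pics/top0.png"); k=vision.get_calibration("top")
def roi(m,x0,y0,x1,y1):
    o=np.zeros_like(m); o[y0:y1,x0:x1]=m[y0:y1,x0:x1]; return o
g=roi(hsv(im,(40,80,50),(85,255,255)),180,205,235,245)
o=roi(hsv(im,(3,130,120),(20,255,255)),160,125,230,165)
b=roi(hsv(im,(105,100,60),(125,255,255)),170,200,240,250)
print("green",line(back(k,rect(g),.047)))
print("orange",line(back(k,rect(o),.077)))
print("rack",line(back(k,rect(b),.032)))
for n,z in [("beaker",.05),("brown_vial",.044),("clear_vial",.044),("lab_timer",.016)]:
    r=search_frame("top",n)[0]["rect"]; print(n,back(k,[[r[0]+r[2]/2,r[1]+r[3]/2]],z).round(3))
print("amber cap", back(k,[[306,145]],.106).round(3))
# heater mask: low-saturation bright
w=outline_of("top","heater")[0]["mask"].astype(np.uint8)*255
r=rect(w); print(r.round(1)); print(line(back(k,r,.062)))
print("cover lip rect pts z.17",back(k,[[157,95],[215,95],[186,92]],.17).round(3))
print("balance edge",back(k,[[140,150],[165,250]],.08).round(3),"centrifuge",back(k,[[300,50],[330,170],[385,270]],.1).round(3))
kw=vision.get_calibration("wrist"); T=np.array(kw["world_to_cam"]);R=T[:3,:3];c=-R.T@T[:3,3]
s=bot.read_state();TR=np.array(s["tool_rot"]);print("wristcam in tool",TR.T@(c-np.array(s["tool_pos"])),"look",TR.T@(-R[2]),"imgx",TR.T@R[0],kw["vfov"])
E
```

```text
green (array([ 0.4369, -0.0633,  0.047 ]), np.float64(107.61), np.float64(0.0703), np.float64(0.008))
orange (array([ 0.5934, -0.0522,  0.077 ]), np.float64(100.99), np.float64(0.0696), np.float64(0.0083))
rack (array([ 0.4354, -0.0635,  0.032 ]), np.float64(107.79), np.float64(0.0993), np.float64(0.0449))
beaker [[ 0.354 -0.245  0.05 ]]
brown_vial [[ 0.412 -0.27   0.044]]
clear_vial [[ 0.384 -0.287  0.044]]
lab_timer [[ 0.337 -0.143  0.016]]
amber cap [[ 0.57  -0.261  0.106]]
[[151.5  99.8]
 [211.6  83.4]
 [240.2 188.6]
 [180.  204.9]]
(array([ 0.5896, -0.0482,  0.062 ]), np.float64(13.77), np.float64(0.1247), np.float64(0.2214))
cover lip rect pts z.17 [[ 0.652  0.005  0.17 ]
 [ 0.649 -0.097  0.17 ]
 [ 0.656 -0.046  0.17 ]]
balance edge [[0.575 0.057 0.08 ]
 [0.383 0.008 0.08 ]] centrifuge [[ 0.761 -0.258  0.1  ]
 [ 0.522 -0.304  0.1  ]
 [ 0.335 -0.395  0.1  ]]
wristcam in tool [-0.00025827 -0.0722628  -0.18282699] look [8.54258962e-04 2.83296572e-01 9.59031972e-01] imgx [ 9.99998862e-01 -1.43460936e-03 -4.66968870e-04] 66.89045032636669
```

```bash
cat > go.py <<'E'
import sys; from h import *
# args: x,y,z,heading ... in m/deg ; prints dp mm & spin in tool axes now
s=bot.read_state(); R=np.array(s["tool_rot"]); p=np.array(s["tool_pos"])
h0=np.degrees(np.arctan2(R[1,0],R[0,0])); print("t",s["t"],"pos",p.round(4),"head",h0.round(2),"F",np.round(s["force"],1),"op",s["opening"])
for a in sys.argv[1:]:
    v=np.array(list(map(float,a.split(","))))
    print((R.T@(v[:3]-p)*1000).round(1).tolist(),"spin",round(np.radians((h0-v[3]+180)%360-180),3))
E
python3 go.py .13,-.49,.26,-60 .24,-.39,.29,-40 .36,-.25,.29,-20 .41,-.06,.2,17.6
```

```text
t 1.35 pos [ 0.1624 -0.6036  0.2021] head -74.94 F [ 0.5 -0.1 -0. ] op 0.08825623708241205
[-118.1, 1.8, -57.9] spin -0.261
[-186.1, -130.4, -87.9] spin -0.61
[-290.1, -282.7, -87.9] spin -0.959
[-460.6, -380.3, 2.1] spin -1.615
```

Request:
move_arm:
  series:
    - {"dp":[-40,0,-25],"spin":-0.1,"fingers":0}
    - {"dp":[-80,0,-50],"spin":-0.2,"fingers":0}
    - {"dp":[-118,0,-60],"spin":-0.35,"fingers":0}
    - {"dp":[-140,-40,-75],"spin":-0.45,"fingers":0}
    - {"dp":[-162,-85,-88],"spin":-0.6,"fingers":0}
    - {"dp":[-186,-130,-88],"spin":-0.75,"fingers":0}
    - {"dp":[-220,-167,-88],"spin":-0.9,"fingers":0}
    - {"dp":[-250,-205,-88],"spin":-1.0,"fingers":0}

```text
t: 2.15
tool_pos: [0.2955, -0.3083, 0.2905]
tool_rot: [[0.954, -0.299, 0.001], [-0.299, -0.954, -0.001], [0.001, 0.001, -1.0]]
force: [0.4, -1.2, -0.7]
opening: 0.088
```

```bash
python3 go.py .36,-.25,.26,-10 .41,-.1,.2,17.6 .425,-.065,.11,17.6
```

```text
t 2.15 pos [ 0.2955 -0.3083  0.2905] head -17.37 F [ 0.4 -1.2 -0.7] op 0.08803669974739697
[44.1, -74.9, 30.5] spin -0.129
[47.0, -233.1, 90.4] spin -0.61
[50.8, -271.0, 180.4] spin -0.61
```

Request:
move_arm:
  series:
    - {"dp":[20,-40,20],"spin":-0.12,"fingers":0}
    - {"dp":[44,-80,40],"spin":-0.25,"fingers":0}
    - {"dp":[46,-125,60],"spin":-0.37,"fingers":0}
    - {"dp":[47,-170,80],"spin":-0.5,"fingers":0}
    - {"dp":[48,-210,100],"spin":-0.61,"fingers":0}
    - {"dp":[49,-245,130],"spin":-0.61,"fingers":0}
    - {"dp":[51,-271,160],"spin":-0.61,"fingers":0}
    - {"dp":[51,-271,160],"spin":-0.61,"fingers":0}

```text
t: 2.95
tool_pos: [0.4258, -0.0622, 0.1281]
tool_rot: [[0.952, 0.306, -0.002], [0.306, -0.952, 0.003], [-0.001, -0.004, -1.0]]
force: [0.0, -0.6, -0.1]
opening: 0.0882
```

```bash
python3 - <<'E'
from h import *
s=bot.read_state(); print(s["tool_pos"],s["force"])
k=vision.get_calibration("wrist"); im=vision.get_image("wrist"); cv2.imwrite("pics/w1.png",im)
g=hsv(im,(40,80,50),(85,255,255)); b=hsv(im,(105,100,60),(125,255,255))
print("green",line(back(k,rect(g),.047))); print("rack",line(back(k,rect(b),.032))); print(rect(g))
E
```

```text
[ 0.42577803 -0.06222746  0.1280755 ] [ 0.01544836 -0.58334342 -0.12451489]
green (array([ 0.437 , -0.0625,  0.047 ]), np.float64(107.16), np.float64(0.0709), np.float64(0.0075))
rack (array([ 0.4364, -0.0624,  0.032 ]), np.float64(106.43), np.float64(0.1007), np.float64(0.04))
[[262.5335  227.92625]
 [264.0656  155.9163 ]
 [272.3172  156.09187]
 [270.7851  228.10182]]
```

View pics/w1.png

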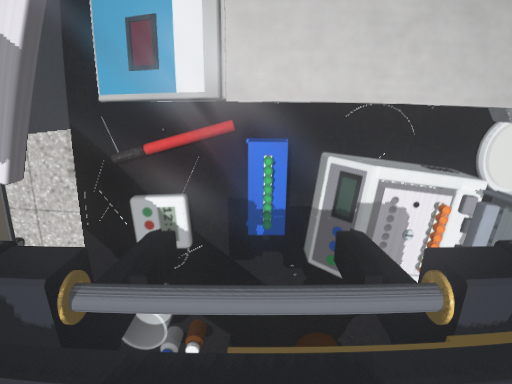

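```bash
python3 go.py .437,-.063,.08,17.2 .437,-.063,.036,17.2
```

```text
t 3.0 pos [ 0.4252 -0.0651  0.1292] head 17.6 F [-0.  -0.5  0. ] op 0.08804527620828277
[12.0, 1.6, 49.2] spin 0.007
[12.1, 1.7, 93.2] spin 0.007
```

Request:
move_arm:
  series:
    - {"dp":[12,2,20],"spin":0.007,"fingers":0.55}
    - {"dp":[12,2,45],"spin":0.007,"fingers":0.55}
    - {"dp":[12,2,50],"spin":0.007,"fingers":0.55}
    - {"dp":[12,2,50],"spin":0.007,"fingers":0.55}
    - {"dp":[12,2,50],"spin":0.007,"fingers":0.55}
    - {"dp":[12,2,50],"spin":0.007,"fingers":0.55}
    - {"dp":[12,2,50],"spin":0.007,"fingers":0.55}

```text
t: 3.7
tool_pos: [0.4379, -0.0658, 0.0809]
tool_rot: [[0.957, 0.29, 0.002], [0.29, -0.957, -0.0], [0.001, 0.001, -1.0]]
force: [0.8, 0.1, 0.2]
opening: 0.0397
```

```bash
python3 - <<'E'
from h import *
s=bot.read_state(); 
k=vision.get_calibration("wrist"); im=vision.get_image("wrist"); cv2.imwrite("pics/w2.png",im)
g=hsv(im,(40,80,50),(85,255,255)); b=hsv(im,(105,100,60),(125,255,255))
P=back(k,rect(g),.047); print("green",line(P),rect(g).tolist()); print("rack",line(back(k,rect(b),.032)))
R=np.array(s["tool_rot"]); print("in tool mm",((P-s["tool_pos"])@R*1000).round(1))
print([c for c in [search_frame("wrist","tube_strip")[:1]]])
E
python3 go.py .437,-.063,.036,17.2
```

```text
green (array([ 0.4365, -0.062 ,  0.047 ]), np.float64(107.27), np.float64(0.0075), np.float64(0.0698)) [[251.0, 156.0], [261.0, 156.0], [261.0, 241.0], [251.0, 241.0]]
rack (array([ 0.4345, -0.0622,  0.032 ]), np.float64(101.25), np.float64(0.1025), np.float64(0.046))
in tool mm [[ -4.1 -39.   33.9]
 [  3.4 -39.   33.9]
 [  3.9  30.8  33.9]
 [ -4.3  30.8  33.9]]
[[{'rect': [250.3, 154.3, 14.2, 91.1], 'p': 0.64}]]
t 3.8 pos [ 0.4377 -0.0656  0.0806] head 16.88 F [-0.3 -0.3  0.3] op 0.039714331563456426
[0.0, -2.7, 44.6] spin -0.006
```

View pics/w2.png

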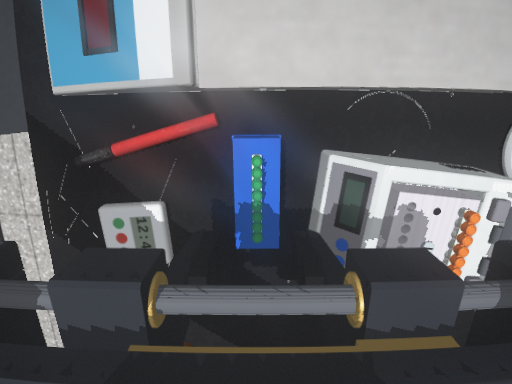

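Request:
move_arm:
  series:
    - {"dp":[0,-3,20],"spin":-0.006,"fingers":0.55}
    - {"dp":[0,-3,40],"spin":-0.006,"fingers":0.55}
    - {"dp":[0,-3,44.5],"spin":-0.006,"fingers":0.55}
    - {"dp":[0,-3,44.5],"spin":-0.006,"fingers":0.55}
    - {"dp":[0,-3,44.5],"spin":-0.006,"fingers":0.55}

```text
t: 4.3
tool_pos: [0.4368, -0.0626, 0.0361]
tool_rot: [[0.955, 0.296, 0.001], [0.296, -0.955, -0.0], [0.001, 0.0, -1.0]]
force: [-0.3, -0.4, 0.5]
opening: 0.0394
```

Request:
move_arm:
  series:
    - {"dp":[0,0,0],"spin":0,"fingers":0.8}
    - {"dp":[0,0,0],"spin":0,"fingers":0.95}
    - {"dp":[0,0,0],"spin":0,"fingers":1}
    - {"dp":[0,0,0],"spin":0,"fingers":1}
    - {"dp":[0,0,0],"spin":0,"fingers":1}
    - {"dp":[0,0,0],"spin":0,"fingers":1}
  squeeze: 25

```text
t: 4.9
tool_pos: [0.4366, -0.0626, 0.0356]
tool_rot: [[0.955, 0.296, 0.0], [0.296, -0.955, -0.0], [0.0, 0.0, -1.0]]
force: [-0.3, 0.5, -0.4]
opening: 0.0002
```

```bash
python3 - <<'E'
from h import *
im=vision.get_image("wrist"); sc=vision.get_image("scene")
cv2.imwrite("pics/w3.png",cv2.hconcat([im[130:330,130:380],cv2.resize(sc[150:270,150:300],(250,200),interpolation=3)]))
print(bot.read_state()["opening"])
E
```

```text
0.0007656364190445006
```

View pics/w3.png

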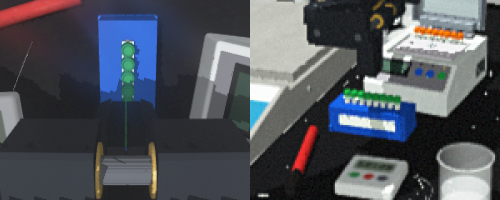

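```bash
python3 - <<'E'
from h import *
im=vision.get_image("scene"); k=vision.get_calibration("scene"); s=bot.read_state()
p=s["tool_pos"]
for z in (0,.02,.064): print("tcp+",z,proj(k,p+np.array([0,0,z])).round(1))
g=hsv(im,(40,80,50),(85,255,255)); g[:195]=0;g[220:]=0;g[:,:190]=0;g[:,250:]=0
r=rect(g); print(r.round(1), back(k,[r.mean(0)],.0425))
a=np.radians(107.2);d=np.array([np.cos(a),np.sin(a),0])*.036;c=np.array([.4365,-.062,.0425])
print("expected strip ends in scene",proj(k,[c-d,c+d]).round(1))
print("rack pts expected", proj(k,[c*[1,1,0]+[0,0,.032]]))
cv2.imwrite("pics/s3.png",cv2.resize(im[140:260,150:310],(800,600),interpolation=3))
E
```

```text
tcp+ 0 [[222.  210.1]]
tcp+ 0.02 [[221.6 200.9]]
tcp+ 0.064 [[220.9 180. ]]
[[205.4 207.8]
 [206.1 202.1]
 [239.6 206.3]
 [238.9 212. ]] [[ 0.43681542 -0.06400212  0.0425    ]]
expected strip ends in scene [[238.8 209.1]
 [204.7 204.7]]
rack pts expected [[221.77575503 211.68959281]]
```

View pics/s3.png

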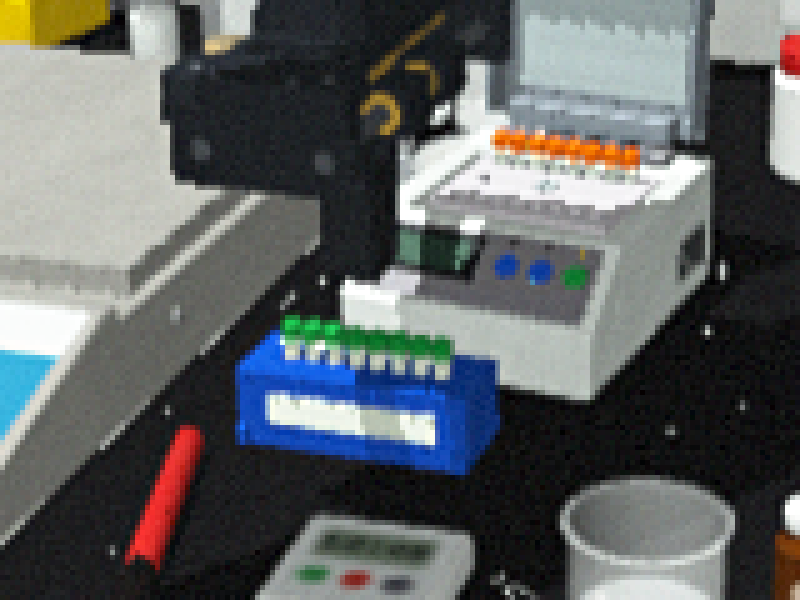

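```bash
python3 - <<'E'
from h import *
k=vision.get_calibration("wrist"); s=bot.read_state(); R=np.array(s["tool_rot"]);p=np.array(s["tool_pos"])
print(p, k["cx"],k["cy"])
w=vision.get_image("wrist"); cv2.imwrite("pics/w4.png",w)
out=[]
for f,op in (("w1",.088),("w2",.0397),("w4",.0)):
    im=cv2.imread(f"pics/{f}.png")
    im=cv2.convertScaleAbs(im,alpha=2.5,beta=30)
    S=2.2; im=cv2.resize(im,None,fx=S,fy=S,interpolation=3)
    for z,c in ((0,(0,0,255)),(-.03,(0,255,255))):
        for x in (-op/2-.0175,-op/2,op/2,op/2+.0175):
            for y in (-.009,.009):
                q=proj(k,p+R@np.array([x,y,z]))[0]*S; cv2.circle(im,tuple(int(v) for v in q),2,c,-1)
    o=im[int(190*S):int(300*S),int(130*S):int(380*S)]; out.append(cv2.resize(o,(620,199*620//550) if 0 else (540,199)))
cv2.imwrite("pics/v4.png",cv2.vconcat(out))
E
```

```text
[ 0.43657388 -0.06260016  0.03560783] 255.42699474875903 194.1019748885441
```

View pics/v4.png

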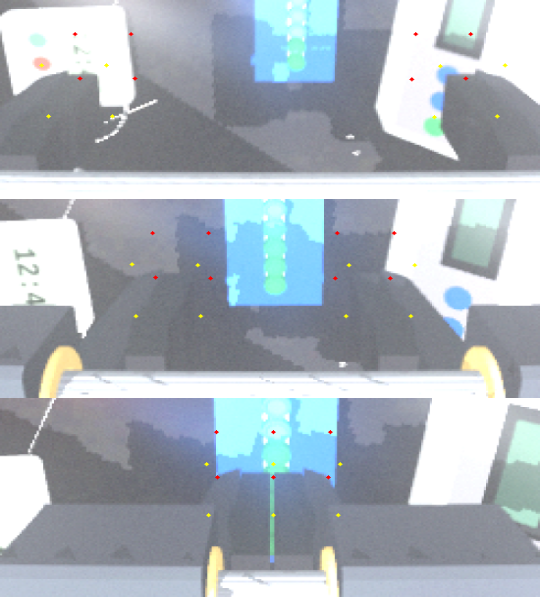

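Request:
move_arm:
  series:
    - {"dp":[0,0,0],"spin":0,"fingers":0.73}
    - {"dp":[0,0,0],"spin":0,"fingers":0.73}
    - {"dp":[0,0,0],"spin":0,"fingers":0.73}
    - {"dp":[0,0,0],"spin":0,"fingers":0.73}
    - {"dp":[0,0,8],"spin":0,"fingers":0.73}
    - {"dp":[0,0,16],"spin":0,"fingers":0.73}
    - {"dp":[0,0,22],"spin":0,"fingers":0.73}
    - {"dp":[0,0,24],"spin":0,"fingers":0.73}

```text
t: 5.9
tool_pos: [0.4364, -0.0625, 0.0111]
tool_rot: [[0.955, 0.297, -0.001], [0.297, -0.955, -0.0], [-0.001, 0.0, -1.0]]
force: [-0.3, -0.1, 0.3]
opening: 0.0239
```

Request:
move_arm:
  series:
    - {"dp":[0,0,2],"spin":0,"fingers":0.73}
    - {"dp":[0,0,2],"spin":0,"fingers":0.73}

```text
t: 6.1
tool_pos: [0.4366, -0.0626, 0.0095]
tool_rot: [[0.955, 0.297, -0.0], [0.297, -0.955, -0.0], [-0.0, 0.0, -1.0]]
force: [0.2, 0.6, 0.9]
opening: 0.0239
```

Request:
move_arm:
  series:
    - {"dp":[0,0,1],"spin":0,"fingers":0.73}
    - {"dp":[0,0,2],"spin":0,"fingers":0.73}
    - {"dp":[0,0,3],"spin":0,"fingers":0.73}
    - {"dp":[0,0,3],"spin":0,"fingers":0.73}

```text
t: 6.5
tool_pos: [0.4366, -0.0626, 0.0066]
tool_rot: [[0.955, 0.297, -0.0], [0.297, -0.955, -0.0], [-0.0, 0.0, -1.0]]
force: [0.2, 0.2, -1.1]
opening: 0.0239
```

Request:
move_arm:
  series:
    - {"dp":[0,0,1],"spin":0,"fingers":0.73}
    - {"dp":[0,0,2],"spin":0,"fingers":0.73}
    - {"dp":[0,0,2],"spin":0,"fingers":0.73}

```text
t: 6.8
tool_pos: [0.4365, -0.0625, 0.0045]
tool_rot: [[0.955, 0.297, -0.0], [0.297, -0.955, -0.0], [-0.0, 0.0, -1.0]]
force: [0.3, -0.6, 0.1]
opening: 0.0238
```

Request:
move_arm:
  series:
    - {"dp":[0,0,1],"spin":0,"fingers":0.73}
    - {"dp":[0,0,2],"spin":0,"fingers":0.73}
    - {"dp":[0,0,2],"spin":0,"fingers":0.73}

```text
t: 7.1
tool_pos: [0.4365, -0.0626, 0.0025]
tool_rot: [[0.955, 0.297, -0.0], [0.297, -0.955, -0.0], [-0.0, 0.0, -1.0]]
force: [0.1, 0.1, -0.2]
opening: 0.0235
```

Request:
move_arm:
  series:
    - {"dp":[0,0,1],"spin":0,"fingers":0.73}
    - {"dp":[0,0,2],"spin":0,"fingers":0.73}
    - {"dp":[0,0,2],"spin":0,"fingers":0.73}

```text
t: 7.4
tool_pos: [0.4365, -0.0626, 0.0005]
tool_rot: [[0.955, 0.297, -0.0], [0.297, -0.955, -0.0], [-0.0, 0.0, -1.0]]
force: [-0.0, 0.2, -0.0]
opening: 0.0239
```

Request:
move_arm:
  series:
    - {"dp":[0,0,1],"spin":0,"fingers":0.73}
    - {"dp":[0,0,2],"spin":0,"fingers":0.73}
    - {"dp":[0,0,2],"spin":0,"fingers":0.73}

```text
t: 7.7
tool_pos: [0.4365, -0.0626, -0.0014]
tool_rot: [[0.955, 0.297, -0.0], [0.297, -0.955, -0.0], [-0.0, -0.0, -1.0]]
force: [-0.2, 0.5, 0.2]
opening: 0.0237
```

Request:
move_arm:
  series:
    - {"dp":[0,0,1],"spin":0,"fingers":0.73}
    - {"dp":[0,0,2],"spin":0,"fingers":0.73}
    - {"dp":[0,0,2],"spin":0,"fingers":0.73}

```text
t: 8.0
tool_pos: [0.4366, -0.0626, -0.0034]
tool_rot: [[0.955, 0.297, -0.0], [0.297, -0.955, -0.0], [-0.0, 0.0, -1.0]]
force: [0.2, 0.3, 0.3]
opening: 0.0237
```

```bash
python3 - <<'E'
from h import *
k=vision.get_calibration("wrist"); s=bot.read_state(); R=np.array(s["tool_rot"]);p=np.array(s["tool_pos"]); print(p,s["force"])
im=vision.get_image("wrist"); sc=vision.get_image("scene"); cv2.imwrite("pics/w5.png",im); cv2.imwrite("pics/s5.png",sc)
a=cv2.convertScaleAbs(im,alpha=2,beta=20)[150:300,150:360]
b=sc[150:260,170:280]
cv2.imwrite("pics/v5.png",cv2.hconcat([cv2.resize(a,(420,300),interpolation=3),cv2.resize(b,(300,300),interpolation=3)]))
E
```

```text
[ 0.43656621 -0.06261019 -0.00339225] [0.16585932 0.28822209 0.31473738]
```

View pics/v5.png

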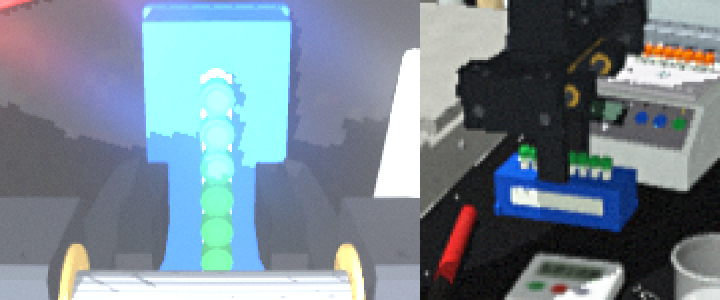

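Request:
move_arm:
  series:
    - {"dp":[0,0,-1],"spin":0,"fingers":0.8}
    - {"dp":[0,0,-1],"spin":0,"fingers":0.9}
    - {"dp":[0,0,-1],"spin":0,"fingers":1}
    - {"dp":[0,0,-1],"spin":0,"fingers":1}
    - {"dp":[0,0,-1],"spin":0,"fingers":1}
  squeeze: 25

```text
t: 8.6
tool_pos: [0.4366, -0.0626, -0.0023]
tool_rot: [[0.955, 0.296, 0.0], [0.296, -0.955, -0.0], [0.0, 0.0, -1.0]]
force: [0.0, 0.8, 2.0]
opening: 0.0087
```

Request:
move_arm:
  series:
    - {"dp":[0,0,-6],"spin":0,"fingers":1}
    - {"dp":[0,0,-14],"spin":0,"fingers":1}
    - {"dp":[0,0,-24],"spin":0,"fingers":1}
    - {"dp":[0,0,-40],"spin":0,"fingers":1}
    - {"dp":[0,0,-60],"spin":0,"fingers":1}
    - {"dp":[0,0,-80],"spin":0,"fingers":1}
    - {"dp":[0,0,-94],"spin":0,"fingers":1}
    - {"dp":[0,0,-94],"spin":0,"fingers":1}

```text
t: 9.4
tool_pos: [0.4374, -0.0628, 0.0928]
tool_rot: [[0.955, 0.296, 0.003], [0.296, -0.955, 0.0], [0.003, 0.001, -1.0]]
force: [1.4, -0.2, -0.3]
opening: 0.009
```

```bash
python3 go.py .523,-.066,.092,11
```

```text
t 9.4 pos [ 0.4374 -0.0628  0.0928] head 17.2 F [ 1.4 -0.2 -0.3] op 0.008955157419450641
[80.8, 28.4, 1.0] spin 0.108
```

Request:
move_arm:
  series:
    - {"dp":[30,10,0],"spin":0.05,"fingers":1}
    - {"dp":[60,20,0],"spin":0.108,"fingers":1}
    - {"dp":[80,28,0],"spin":0.108,"fingers":1}
    - {"dp":[80,28,0],"spin":0.108,"fingers":1}
    - {"dp":[80,28,0],"spin":0.108,"fingers":1}
    - {"dp":[80,28,0],"spin":0.108,"fingers":1}

```text
t: 10.0
tool_pos: [0.5193, -0.0657, 0.0909]
tool_rot: [[0.981, 0.193, -0.003], [0.193, -0.981, -0.001], [-0.003, 0.0, -1.0]]
force: [-0.4, -0.6, -0.5]
opening: 0.0086
```

```bash
python3 - <<'E'
from h import *
k=vision.get_calibration("wrist"); s=bot.read_state(); R=np.array(s["tool_rot"]);p=np.array(s["tool_pos"]); print(p,s["force"])
im=vision.get_image("wrist"); cv2.imwrite("pics/w6.png",im)
cv2.imwrite("pics/v6.png",cv2.resize(im[60:290,170:470],(780,598),interpolation=3))
E
```

```text
[ 0.51932737 -0.06573381  0.09090637] [-0.35200496 -0.59434744 -0.5275909 ]
```

View pics/v6.png

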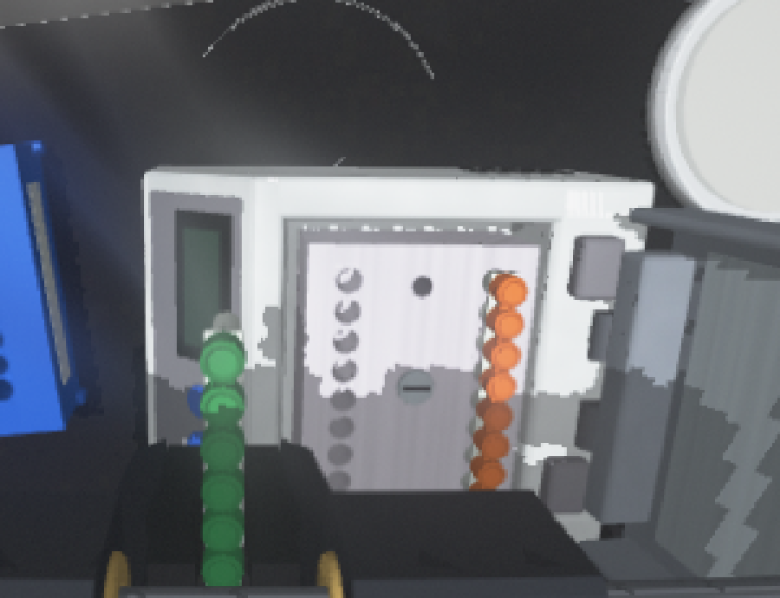

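```bash
cat > m6.py <<'E'
from h import *
s=bot.read_state(); k=vision.get_calibration("wrist"); p=np.array(s["tool_pos"]); R=np.array(s["tool_rot"])
im=cv2.imread("pics/w6.png")
w=np.array([(348,278),(346,311),(345,342),(344,371),(342,400),(340,427),(339,455),(339,480)])/2.6+[170,60]-.3
c=np.array([(222,358),(222,404),(222,450),(222,493),(222,533),(222,570)])/2.6+[170,60]-.3
print(p)
def fit(P,n0=3.5):
    i=np.arange(len(P))-n0; A=np.c_[np.ones(len(P)),i]; q=np.linalg.lstsq(A,P[:,:2],rcond=None)[0]
    return q[0],np.linalg.norm(q[1])*1000,np.degrees(np.arctan2(-q[1][1],-q[1][0])),((P[:,:2]-A@q)*1000).round(1).tolist()
print("wells",fit(back(k,w,.062)))
for z in (.135,.140,.145): print("caps",z,fit(back(k,c,z)))
g=hsv(im,(40,80,30),(85,255,255)); g[:150]=0; g[:, :230]=0; g[:,290:]=0
ys,xs=np.nonzero(g); print("green px",xs.min(),xs.max(),ys.min(),ys.max())
cap,d,a,_=fit(back(k,c,.140)); print("cap centre in tool", (np.r_[cap,.140]-p)@R*1000)
E
python3 m6.py
```

```text
[ 0.51954018 -0.06568529  0.09112744]
wells (array([ 0.55383432, -0.05931605]), np.float64(9.040657662560438), np.float64(101.2556617436421), [[-0.0, 0.6], [-0.1, -0.1], [0.1, -0.3], [0.2, -0.2], [0.0, -0.3], [-0.3, 0.0], [-0.1, -0.2], [0.2, 0.5]])
caps 0.135 (array([ 0.51925449, -0.06847932]), np.float64(9.423427293932647), np.float64(101.17299436897997), [[-0.0, 0.2], [-0.0, 0.2], [0.0, -0.2], [0.1, -0.3], [0.0, -0.2], [-0.1, 0.4]])
caps 0.14 (array([ 0.51873766, -0.06578937]), np.float64(9.084288218109167), np.float64(101.17299436898001), [[-0.0, 0.2], [-0.0, 0.2], [0.0, -0.2], [0.1, -0.3], [0.0, -0.1], [-0.1, 0.4]])
caps 0.145 (array([ 0.51822083, -0.06309941]), np.float64(8.745149142285673), np.float64(101.17299436897953), [[-0.0, 0.2], [-0.0, 0.1], [0.0, -0.2], [0.1, -0.3], [0.0, -0.1], [-0.1, 0.4]])
green px 247 263 191 284
cap centre in tool [-9.22790162e-01 -4.09412759e-02 -4.88705286e+01]
```

Request:
move_arm:
  series:
    - {"dp":[0,0.7,18],"spin":0,"fingers":1}
    - {"dp":[0,0.7,37],"spin":0,"fingers":1}
    - {"dp":[5,0.7,37],"spin":0,"fingers":1}
    - {"dp":[12,0.7,37],"spin":0,"fingers":1}
    - {"dp":[18,0.7,37],"spin":0,"fingers":1}
    - {"dp":[18,0.7,37],"spin":0,"fingers":1}

```text
t: 10.65
tool_pos: [0.5411, -0.0622, 0.0555]
tool_rot: [[0.981, 0.192, 0.003], [0.192, -0.981, 0.001], [0.003, -0.0, -1.0]]
force: [0.4, -0.1, -0.5]
opening: 0.0086
```

Request:
move_arm:
  series:
    - {"dp":[5,0,0],"spin":0,"fingers":1}
    - {"dp":[10,0,0],"spin":0,"fingers":1}
    - {"dp":[14,0,0],"spin":0,"fingers":1}
    - {"dp":[18,0,0],"spin":0,"fingers":1}
    - {"dp":[18,0,0],"spin":0,"fingers":1}
    - {"dp":[18,0,0],"spin":0,"fingers":1}

```text
t: 11.25
tool_pos: [0.5568, -0.0594, 0.0545]
tool_rot: [[0.981, 0.192, 0.0], [0.192, -0.981, 0.0], [0.0, -0.0, -1.0]]
force: [-0.6, 0.4, -0.2]
opening: 0.0087
```

```bash
python3 - <<'E'
from h import *
k=vision.get_calibration("wrist"); s=bot.read_state(); R=np.array(s["tool_rot"]);p=np.array(s["tool_pos"]); print(p,s["force"],s["moment"])
im=vision.get_image("wrist"); sc=vision.get_image("scene"); cv2.imwrite("pics/w7.png",im); cv2.imwrite("pics/s7.png",sc)
b=sc[100:230,200:320]
cv2.imwrite("pics/v7.png",cv2.hconcat([cv2.resize(im[120:280,180:360],(450,400),interpolation=3),cv2.resize(b,(350,400),interpolation=3)]))
E
```

```text
[ 0.55684654 -0.05937176  0.05451411] [-0.56358287  0.35155482 -0.18446688] [-0.05283592  0.0173444  -0.00800268]
```

View pics/v7.png

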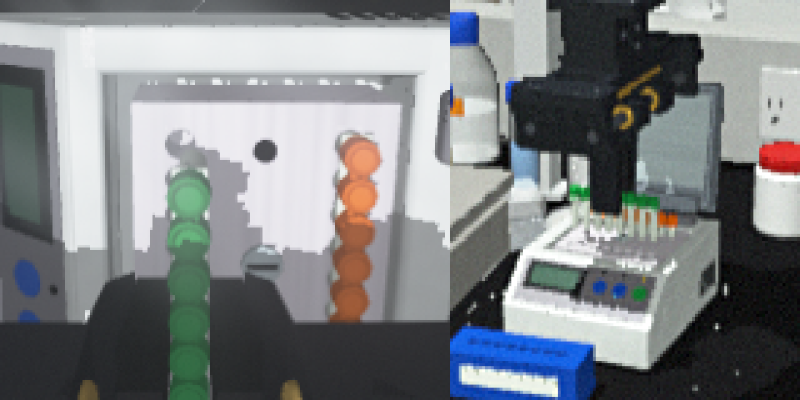

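```bash
python3 - <<'E'
from h import *
s=bot.read_state(); k=vision.get_calibration("wrist"); p=np.array(s["tool_pos"]); R=np.array(s["tool_rot"])
def t(q,z): return ((back(k,np.array(q,float)/2.5+[180,120]-.3,z)-p)@R*1000).round(1)
print(p,"well1",t([(180,141)],.062).tolist())
zc=p[2]+.0493; print("caps",zc,t([(188,192),(188,236),(188,280),(188,324),(188,366)],zc).tolist())
print("orange",t([(361,157),(357,194),(353,236),(351,267),(348,300)],.077).tolist())
im=cv2.imread("pics/w7.png"); 
for n,m in (("g",hsv(im,(40,80,30),(85,255,255))),("o",hsv(im,(3,130,60),(20,255,255)))):
    m[:150]=0; m[:,:200]=0; m[:,340:]=0
    for r in range(172,262,8):
        x=np.nonzero(m[r])[0]
        if len(x): print(n,r,x.min(),x.max(),end="; ")
E
```

```text
[ 0.556807   -0.05935454  0.05461042] well1 [[-3.0, -33.0, -7.4]]
caps 0.10391041993217714 [[-1.0, -32.6, -49.3], [-1.0, -23.6, -49.3], [-1.0, -14.2, -49.3], [-1.0, -4.5, -49.3], [-1.0, 5.2, -49.3]]
orange [[38.5, -32.8, -22.4], [38.2, -23.9, -22.4], [37.9, -13.5, -22.4], [38.0, -5.6, -22.4], [37.8, 3.0, -22.4]]
g 196 252 262; g 204 250 260; g 212 248 261; g 228 250 260; g 236 248 262; g 244 248 262; g 252 248 262; g 260 248 263; o 180 320 325; o 188 320 328; o 196 317 329; o 204 318 326; o 212 316 328; o 220 317 324; o 228 315 327; o 236 313 325; o 244 315 324;
```

Request:
move_arm:
  series:
    - {"dp":[-2.1,-0.3,0],"spin":0,"fingers":1}
    - {"dp":[-2.1,-0.3,3],"spin":0,"fingers":1}
    - {"dp":[-2.1,-0.3,6],"spin":0,"fingers":1}
    - {"dp":[-2.1,-0.3,8],"spin":0,"fingers":1}
    - {"dp":[-2.1,-0.3,8],"spin":0,"fingers":1}
    - {"dp":[-2.1,-0.3,8],"spin":0,"fingers":1}

```text
t: 11.95
tool_pos: [0.5547, -0.0594, 0.0465]
tool_rot: [[0.981, 0.192, 0.0], [0.192, -0.981, 0.0], [0.0, -0.0, -1.0]]
force: [0.6, 0.4, 0.1]
opening: 0.0085
```

Request:
move_arm:
  series:
    - {"dp":[0,0,1],"spin":0,"fingers":1}
    - {"dp":[0,0,2],"spin":0,"fingers":1}
    - {"dp":[0,0,3],"spin":0,"fingers":1}
    - {"dp":[0,0,3],"spin":0,"fingers":1}

```text
t: 12.35
tool_pos: [0.5546, -0.0595, 0.0435]
tool_rot: [[0.981, 0.192, -0.0], [0.192, -0.981, -0.0], [-0.0, 0.0, -1.0]]
force: [-0.2, -0.1, -0.2]
opening: 0.0088
```

Request:
move_arm:
  series:
    - {"dp":[0,0,0.5],"spin":0,"fingers":1}
    - {"dp":[0,0,1],"spin":0,"fingers":1}
    - {"dp":[0,0,1.5],"spin":0,"fingers":1}
    - {"dp":[0,0,1.5],"spin":0,"fingers":1}

```text
t: 12.75
tool_pos: [0.5545, -0.0596, 0.042]
tool_rot: [[0.981, 0.192, -0.0], [0.192, -0.981, -0.0], [-0.0, 0.0, -1.0]]
force: [-0.5, -0.9, -0.4]
opening: 0.0087
```

Request:
move_arm:
  series:
    - {"dp":[0,0,0.5],"spin":0,"fingers":1}
    - {"dp":[0,0,1],"spin":0,"fingers":1}
    - {"dp":[0,0,1.5],"spin":0,"fingers":1}
    - {"dp":[0,0,1.5],"spin":0,"fingers":1}

```text
t: 13.15
tool_pos: [0.5545, -0.0595, 0.0405]
tool_rot: [[0.981, 0.192, -0.0], [0.192, -0.981, -0.0], [-0.0, 0.0, -1.0]]
force: [-1.2, 0.8, -0.3]
opening: 0.0085
```

Request:
move_arm:
  series:
    - {"dp":[0,0,0.7],"spin":0,"fingers":1}
    - {"dp":[0,0,1.4],"spin":0,"fingers":1}
    - {"dp":[0,0,2],"spin":0,"fingers":1}
    - {"dp":[0,0,2],"spin":0,"fingers":1}

```text
t: 13.55
tool_pos: [0.5548, -0.0596, 0.039]
tool_rot: [[0.981, 0.192, 0.001], [0.192, -0.981, -0.0], [0.0, 0.0, -1.0]]
force: [-2.5, 0.0, 4.5]
opening: 0.0087
```

Request:
move_arm:
  series:
    - {"dp":[0,0,0.7],"spin":0,"fingers":1}
    - {"dp":[0,0,1.4],"spin":0,"fingers":1}
    - {"dp":[0,0,2],"spin":0,"fingers":1}
    - {"dp":[0,0,2],"spin":0,"fingers":1}

```text
t: 13.95
tool_pos: [0.5555, -0.0595, 0.0385]
tool_rot: [[0.981, 0.192, 0.003], [0.192, -0.981, -0.001], [0.003, 0.001, -1.0]]
force: [-5.5, -0.9, 16.4]
opening: 0.0092
```

Request:
move_arm:
  series:
    - {"dp":[0,0,-2],"spin":0,"fingers":1}
    - {"dp":[0,0,-3],"spin":0,"fingers":1}
    - {"dp":[0,0,-3],"spin":0,"fingers":1}
    - {"dp":[0,0,-3],"spin":0,"fingers":1}

```text
t: 14.35
tool_pos: [0.5547, -0.0595, 0.0393]
tool_rot: [[0.981, 0.192, -0.0], [0.192, -0.981, 0.0], [-0.0, -0.0, -1.0]]
force: [-1.6, -0.5, -0.0]
opening: 0.0085
```

```bash
python3 - <<'E'
from h import *
s=bot.read_state(); k=vision.get_calibration("wrist"); p=np.array(s["tool_pos"]); R=np.array(s["tool_rot"])
T=np.array(k["world_to_cam"]); c=-T[:3,:3].T@T[:3,3]; print(p,s["force"],s["opening"],"cam in tool",(R.T@(c-p)*1000).round(1))
im=vision.get_image("wrist"); sc=vision.get_image("scene"); cv2.imwrite("pics/w8.png",im); cv2.imwrite("pics/s8.png",sc)
im=cv2.convertScaleAbs(im,alpha=1.5,beta=10)
cv2.imwrite("pics/v8.png",cv2.hconcat([cv2.resize(im[140:260,220:310],(450,600),interpolation=3),cv2.resize(sc[100:200,220:275],(330,600),interpolation=3)]))
E
```

```text
[ 0.5546639  -0.05949511  0.03934936] [-1.58225497 -0.53972428 -0.01943406] 0.00854536460198711 cam in tool [  -0.9  -73.4 -182.8]
```

View pics/v8.png

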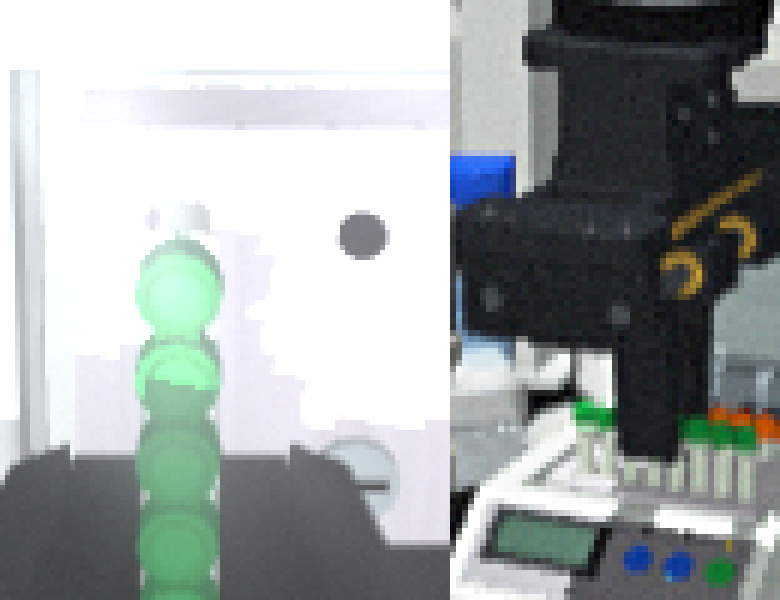

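```bash
python3 - <<'E'
from h import *
g=cv2.cvtColor(cv2.imread("pics/w8.png"),cv2.COLOR_BGR2GRAY)
print(list(range(244,270)))
for r in range(176,193): print(r,g[r,244:270].tolist())
k=vision.get_calibration("wrist"); s=bot.read_state(); p=np.array(s["tool_pos"]); R=np.array(s["tool_rot"])
for y in (-31.5,-32.5):
    c=p+R@(np.array([-1.0,y,0])/1000); c[2]=.062
    print("expected well ellipse for strip axis at x=-1:",proj(k,[c+R@np.array([dx,dy,0])/1000 for dx,dy in ((-3.75,0),(3.75,0),(0,-3.75),(0,3.75))]).round(1).tolist())
E
```

```text
[244, 245, 246, 247, 248, 249, 250, 251, 252, 253, 254, 255, 256, 257, 258, 259, 260, 261, 262, 263, 264, 265, 266, 267, 268, 269]
176 [230, 231, 231, 231, 230, 230, 230, 231, 231, 231, 231, 232, 233, 234, 235, 235, 233, 231, 232, 234, 235, 235, 234, 233, 231, 233]
177 [230, 231, 231, 231, 230, 230, 231, 231, 230, 225, 223, 220, 221, 224, 233, 235, 233, 231, 232, 234, 234, 234, 235, 233, 231, 232]
178 [230, 230, 231, 231, 230, 230, 229, 223, 216, 197, 188, 178, 213, 217, 227, 224, 231, 231, 232, 233, 235, 235, 235, 233, 231, 232]
179 [230, 230, 231, 231, 229, 229, 221, 192, 172, 166, 166, 169, 217, 219, 209, 181, 215, 231, 231, 234, 235, 235, 234, 233, 232, 233]
180 [230, 230, 231, 231, 229, 224, 190, 170, 167, 166, 165, 163, 159, 168, 164, 153, 172, 220, 232, 234, 234, 235, 235, 233, 231, 232]
181 [230, 230, 231, 230, 228, 208, 160, 165, 165, 166, 164, 161, 158, 154, 150, 144, 144, 171, 230, 233, 234, 234, 234, 233, 231, 232]
182 [230, 230, 231, 230, 227, 173, 149, 154, 164, 165, 165, 161, 160, 154, 150, 144, 140, 143, 220, 233, 234, 234, 235, 233, 231, 232]
183 [229, 230, 230, 230,
[... 847 characters left out ...]
28, 124, 121, 118, 117, 122, 190, 230, 172, 159, 159, 158, 156, 153, 155]
190 [228, 229, 229, 229, 206, 190, 137, 136, 138, 138, 138, 139, 137, 124, 118, 117, 115, 119, 184, 170, 158, 158, 158, 156, 154, 154]
191 [228, 230, 229, 228, 171, 136, 135, 142, 149, 150, 152, 154, 150, 140, 135, 128, 117, 112, 114, 157, 158, 158, 158, 156, 154, 154]
192 [228, 229, 229, 227, 145, 134, 142, 155, 161, 162, 158, 154, 156, 154, 152, 144, 131, 115, 111, 127, 159, 159, 158, 156, 153, 154]
expected well ellipse for strip axis at x=-1: [[248.4, 184.6], [261.6, 184.6], [255.0, 178.2], [255.0, 190.9]]
expected well ellipse for strip axis at x=-1: [[248.4, 182.9], [261.6, 182.9], [255.0, 176.5], [255.0, 189.3]]
```

Request:
move_arm:
  series:
    - {"dp":[-0.5,0,0],"spin":0,"fingers":1}
    - {"dp":[-0.5,0,0],"spin":0,"fingers":1}
    - {"dp":[-0.5,0,0],"spin":0,"fingers":1}

```text
t: 14.75
tool_pos: [0.5543, -0.0595, 0.0396]
tool_rot: [[0.981, 0.192, 0.0], [0.192, -0.981, 0.0], [0.0, -0.0, -1.0]]
force: [-0.3, -0.3, -0.7]
opening: 0.0087
```

Request:
move_arm:
  series:
    - {"dp":[0,0,0.5],"spin":0,"fingers":1}
    - {"dp":[0,0,1],"spin":0,"fingers":1}
    - {"dp":[0,0,1.5],"spin":0,"fingers":1}
    - {"dp":[0,0,1.5],"spin":0,"fingers":1}

```text
t: 15.15
tool_pos: [0.5548, -0.0595, 0.0387]
tool_rot: [[0.981, 0.192, 0.002], [0.192, -0.981, 0.0], [0.002, 0.0, -1.0]]
force: [-1.2, -0.8, 5.0]
opening: 0.0089
```

```bash
python3 - <<'E'
from h import *
for i in range(3):
    s=bot.read_state(); R=np.array(s["tool_rot"]); print("F tool",(R.T@s["force"]).round(2),"M tool",(R.T@s["moment"]).round(3),s["t"])
    vision.get_image("scene")
sc=vision.get_image("scene")
for a in ("s7","s8"): 
    i=cv2.imread(f"pics/{a}.png"); 
for n in ("cover","heater"):
    print(n,[(d["rect"],d["p"]) for d in search_frame("scene",n)[:2]])
im=vision.get_image("top"); cv2.imwrite("pics/t9.png",im)
print([(d["rect"],d["p"]) for d in search_frame("top","cover")[:2]])
E
```

```text
F tool [-1.31  0.54 -4.99] M tool [-0.022  0.262  0.038] 15.15
F tool [-1.41  0.37 -4.62] M tool [-0.068  0.32   0.055] 15.2
F tool [-1.14 -0.13 -5.62] M tool [-0.002  0.307 -0.005] 15.25
cover [([261.9, 127.7, 29.7, 43.1], 0.8)]
heater [([219.6, 127.0, 74.0, 92.4], 0.85)]
[]
```

```bash
python3 - <<'E'
from h import *
sc=vision.get_image("scene"); t=vision.get_image("top")
s0=cv2.imread("pics/scene0.png"); k=vision.get_calibration("top"); p=bot.read_state()["tool_pos"]; print(proj(k,[p]))
A=cv2.resize(cv2.convertScaleAbs(sc[90:190,215:305],alpha=1.6,beta=15),(430,478),interpolation=3)
B=cv2.resize(cv2.convertScaleAbs(t[70:200,135:255],alpha=1.4,beta=10),(370,400),interpolation=3)
B=cv2.copyMakeBorder(B,0,78,0,0,cv2.BORDER_CONSTANT)
cv2.imwrite("pics/v9.png",cv2.hconcat([A,B]))
E
```

```text
[[202.87201831 162.62785952]]
```

View pics/v9.png

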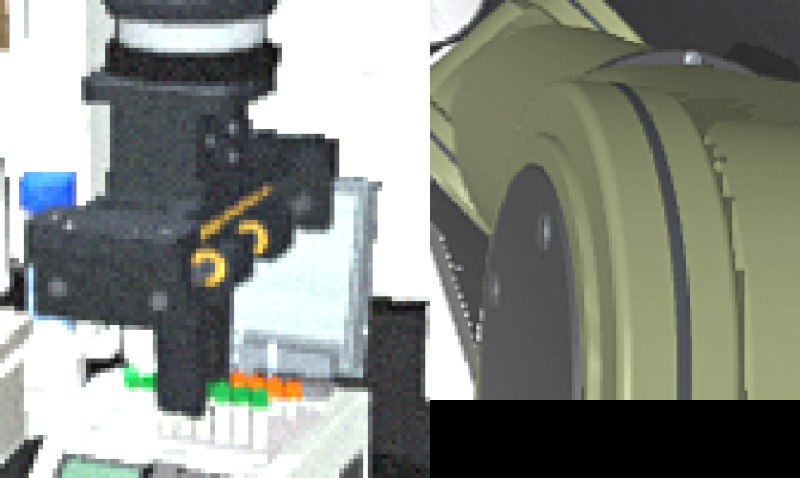

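Request:
move_arm:
  series:
    - {"dp":[0,0,-6],"spin":0,"fingers":1}
    - {"dp":[0,0,-14],"spin":0,"fingers":1}
    - {"dp":[0,0,-20],"spin":0,"fingers":1}
    - {"dp":[0,0,-20],"spin":0,"fingers":1}
    - {"dp":[4,0,-20],"spin":0,"fingers":1}
    - {"dp":[8,0,-20],"spin":0,"fingers":1}
    - {"dp":[8,0,-20],"spin":0,"fingers":1}

```text
t: 16.35
tool_pos: [0.5619, -0.0582, 0.0576]
tool_rot: [[0.981, 0.191, -0.001], [0.191, -0.981, -0.0], [-0.001, 0.0, -1.0]]
force: [-1.1, -0.7, 0.0]
opening: 0.0084
```

Request:
move_arm:
  series:
    - {"dp":[2,0,0],"spin":0,"fingers":1}
    - {"dp":[4,0,0],"spin":0,"fingers":1}
    - {"dp":[6,0,0],"spin":0,"fingers":1}

```text
t: 16.65
tool_pos: [0.567, -0.0571, 0.0578]
tool_rot: [[0.981, 0.192, -0.002], [0.192, -0.981, -0.001], [-0.002, 0.0, -1.0]]
force: [-8.5, -1.0, 4.0]
opening: 0.0087
```

Request:
move_arm:
  series:
    - {"dp":[2,0,0],"spin":0,"fingers":1}
    - {"dp":[4,0,0],"spin":0,"fingers":1}
    - {"dp":[6,0,0],"spin":0,"fingers":1}

```text
t: 16.95
tool_pos: [0.5663, -0.0575, 0.0584]
tool_rot: [[0.981, 0.192, -0.013], [0.192, -0.981, -0.005], [-0.013, 0.002, -1.0]]
force: [-28.0, -4.5, 24.3]
opening: 0.0089
```

Request:
move_arm:
  series:
    - {"dp":[-6,0,0],"spin":0,"fingers":1}
    - {"dp":[-12,0,0],"spin":0,"fingers":1}
    - {"dp":[-12,0,0],"spin":0,"fingers":1}

```text
t: 17.25
tool_pos: [0.5623, -0.058, 0.0583]
tool_rot: [[0.981, 0.192, 0.001], [0.192, -0.981, 0.0], [0.001, 0.0, -1.0]]
force: [0.1, 0.1, 0.6]
opening: 0.0088
```

```bash
python3 - <<'E'
from h import *
s=bot.read_state(); print(s["tool_pos"],s["force"],s["moment"])
im=vision.get_image("scene"); cv2.imwrite("pics/s10.png",im)
print([(np.round(d["rect"],1).tolist(),round(d["p"],2)) for d in search_frame("scene","cover")[:2]])
k=vision.get_calibration("scene")
a=np.radians(11.2); hx=np.array([np.cos(a),np.sin(a),0]); hy=np.array([-hx[1],hx[0],0])
# heater frame guess from row (nominal) ; cover right top corner for angles
row=np.array([.5538,-.0593,0])
for off in (0,):
  for th in (1.6,1.7,1.75,1.85):
    c=row+hx*(.018-off)+hx*.056+[0,0,.065]
    d=-np.cos(th)*hx+np.sin(th)*np.array([0,0,1]); n=np.sin(th)*hx+np.cos(th)*np.array([0,0,1])
    print(th,proj(k,[c+d*.1-hy*.052,c+d*.1+n*.021-hy*.052,c+d*.02+n*.021-hy*.052,c+d*.1+hy*.052]).round(1).tolist())
for f in ("scene0","s7","s8","s10"):
    im=cv2.imread(f"pics/{f}.png"); g=cv2.cvtColor(im,cv2.COLOR_BGR2GRAY)
    print(f,[ (r,g[r,280:298].tolist()) for r in (135,150)])
    print(g[118:136,285].tolist(),g[118:136,289].tolist())
E
```

```text
[ 0.56225393 -0.05802692  0.05831633] [0.14875372 0.05325815 0.60689278] [-0.02820041 -0.13042459  0.01493132]
[([266.4, 126.4, 26.2, 43.8], 0.7), ([219.0, 125.5, 76.0, 94.2], 0.63)]
1.6 [[290.0, 127.4], [293.1, 125.5], [291.8, 159.7], [246.8, 122.8]]
1.7 [[291.4, 126.7], [294.5, 125.7], [292.0, 160.4], [248.6, 122.2]]
1.75 [[292.2, 126.5], [295.1, 126.0], [292.1, 160.8], [249.5, 122.0]]
1.85 [[293.6, 126.5], [296.4, 126.9], [292.3, 161.6], [251.2, 122.1]]
scene0 [(135, [132, 138, 139, 136, 135, 135, 135, 135, 112, 134, 81, 65, 82, 167, 162, 162, 161, 161]), (150, [166, 170, 168, 172, 173, 170, 172, 126, 130, 85, 63, 93, 165, 159, 163, 161, 163, 160])]
[163, 160, 156, 166, 156, 161, 157, 157, 155, 167, 171, 95, 112, 136, 141, 133, 137, 135] [159, 157, 162, 162, 163, 163, 162, 163, 170, 179, 178, 132, 134, 128, 129, 131, 131, 134]
s7 [(135, [148, 151, 146, 152, 145, 147, 148, 145, 150, 108, 114, 80, 68, 68, 184, 177, 177, 173]), (150, [143, 147, 144, 144, 147, 142, 149, 146, 102, 113, 81, 79, 93, 174, 181, 176, 176, 172])]
[12, 29, 110, 181, 188, 179, 180, 186, 159, 90, 81, 80, 112, 149, 158, 149, 144, 147] [173, 175, 175, 178, 175, 176, 178, 181, 156, 78, 112, 103, 120, 131, 129, 113, 116, 108]
s8 [(135, [32, 24, 32, 28, 64, 153, 151, 151, 148, 106, 113, 82, 73, 88, 180, 176, 177, 175]), (150, [143, 145, 146, 147, 143, 150, 145, 146, 104, 113, 79, 75, 77, 180, 180, 172, 174, 172])]
[149, 49, 34, 41, 41, 45, 44, 46, 53, 76, 108, 104, 140, 155, 161, 151, 152, 153] [174, 171, 172, 171, 177, 178, 172, 178, 160, 82, 111, 99, 116, 136, 136, 125, 112, 106]
s10 [(135, [150, 150, 151, 148, 150, 150, 147, 147, 145, 147, 126, 119, 90, 75, 94, 177, 181, 167]), (150, [148, 144, 148, 147, 148, 150, 148, 144, 134, 104, 99, 81, 85, 177, 178, 174, 176, 176])]
[48, 50, 45, 45, 42, 45, 42, 46, 51, 28, 67, 103, 130, 141, 154, 152, 149, 150] [173, 177, 173, 175, 173, 174, 174, 177, 179, 163, 104, 95, 110, 128, 152, 154, 149, 147]
```

Request:
move_arm:
  series:
    - {"dp":[-4,0,0],"spin":0,"fingers":1}
    - {"dp":[-8.2,0,0],"spin":0,"fingers":1}
    - {"dp":[-8.2,0,4],"spin":0,"fingers":1}
    - {"dp":[-8.2,0,8],"spin":0,"fingers":1}
    - {"dp":[-8.2,0,12],"spin":0,"fingers":1}
    - {"dp":[-8.2,0,14],"spin":0,"fingers":1}
    - {"dp":[-8.2,0,14],"spin":0,"fingers":1}

```text
t: 18.05
tool_pos: [0.5537, -0.0596, 0.0436]
tool_rot: [[0.981, 0.192, -0.001], [0.192, -0.981, 0.0], [-0.001, -0.0, -1.0]]
force: [-0.9, 0.7, -0.1]
opening: 0.0085
```

Request:
move_arm:
  series:
    - {"dp":[0,0,1],"spin":0,"fingers":1}
    - {"dp":[0,0,2],"spin":0,"fingers":1}
    - {"dp":[0,0,3],"spin":0,"fingers":1}
    - {"dp":[0,0,3],"spin":0,"fingers":1}

```text
t: 18.45
tool_pos: [0.5539, -0.0597, 0.0411]
tool_rot: [[0.981, 0.192, -0.0], [0.192, -0.981, -0.0], [-0.0, 0.0, -1.0]]
force: [0.2, 0.0, 0.2]
opening: 0.0085
```

Request:
move_arm:
  series:
    - {"dp":[0,0,1],"spin":0,"fingers":1}
    - {"dp":[0,0,2],"spin":0,"fingers":1}
    - {"dp":[0,0,2],"spin":0,"fingers":1}

```text
t: 18.75
tool_pos: [0.5538, -0.0596, 0.039]
tool_rot: [[0.981, 0.192, -0.0], [0.192, -0.981, -0.0], [-0.0, 0.0, -1.0]]
force: [0.4, 1.0, -0.5]
opening: 0.009
```

Request:
move_arm:
  series:
    - {"dp":[0,0,0.7],"spin":0,"fingers":1}
    - {"dp":[0,0,1.4],"spin":0,"fingers":1}
    - {"dp":[0,0,2],"spin":0,"fingers":1}
    - {"dp":[0,0,2],"spin":0,"fingers":1}

```text
t: 19.15
tool_pos: [0.5539, -0.0597, 0.037]
tool_rot: [[0.981, 0.192, -0.0], [0.192, -0.981, -0.0], [-0.0, 0.0, -1.0]]
force: [0.1, -0.5, 0.3]
opening: 0.0087
```

Request:
move_arm:
  series:
    - {"dp":[0,0,0.7],"spin":0,"fingers":1}
    - {"dp":[0,0,1.4],"spin":0,"fingers":1}
    - {"dp":[0,0,2],"spin":0,"fingers":1}
    - {"dp":[0,0,2],"spin":0,"fingers":1}

```text
t: 19.55
tool_pos: [0.5539, -0.0597, 0.035]
tool_rot: [[0.981, 0.192, -0.0], [0.192, -0.981, -0.0], [-0.0, 0.0, -1.0]]
force: [0.1, -0.5, -0.4]
opening: 0.0082
```

Request:
move_arm:
  series:
    - {"dp":[0,0,1],"spin":0,"fingers":1}
    - {"dp":[0,0,2],"spin":0,"fingers":1}
    - {"dp":[0,0,3],"spin":0,"fingers":1}
    - {"dp":[0,0,3],"spin":0,"fingers":1}

```text
t: 19.95
tool_pos: [0.5538, -0.0597, 0.032]
tool_rot: [[0.981, 0.192, -0.0], [0.192, -0.981, -0.0], [-0.0, 0.0, -1.0]]
force: [-0.4, 0.4, 0.1]
opening: 0.0091
```

Request:
move_arm:
  series:
    - {"dp":[0,0,0.7],"spin":0,"fingers":1}
    - {"dp":[0,0,1.4],"spin":0,"fingers":1}
    - {"dp":[0,0,2],"spin":0,"fingers":1}
    - {"dp":[0,0,2],"spin":0,"fingers":1}

```text
t: 20.35
tool_pos: [0.5539, -0.0597, 0.03]
tool_rot: [[0.981, 0.192, -0.0], [0.192, -0.981, -0.0], [-0.0, 0.0, -1.0]]
force: [0.5, 0.2, 0.7]
opening: 0.0083
```

Request:
move_arm:
  series:
    - {"dp":[0,0,0.5],"spin":0,"fingers":1}
    - {"dp":[0,0,1],"spin":0,"fingers":1}
    - {"dp":[0,0,1.5],"spin":0,"fingers":1}
    - {"dp":[0,0,1.5],"spin":0,"fingers":1}

```text
t: 20.75
tool_pos: [0.5539, -0.0597, 0.0285]
tool_rot: [[0.981, 0.192, -0.0], [0.192, -0.981, -0.0], [-0.0, 0.0, -1.0]]
force: [-0.3, 0.4, -0.9]
opening: 0.0083
```

Request:
move_arm:
  series:
    - {"dp":[0,0,0.5],"spin":0,"fingers":1}
    - {"dp":[0,0,0.9],"spin":0,"fingers":1}
    - {"dp":[0,0,0.9],"spin":0,"fingers":1}

```text
t: 21.05
tool_pos: [0.554, -0.0596, 0.0278]
tool_rot: [[0.981, 0.192, 0.0], [0.192, -0.981, -0.0], [0.0, 0.0, -1.0]]
force: [0.7, -0.2, -0.0]
opening: 0.0084
```

Request:
move_arm:
  series:
    - {"dp":[0,0,0.4],"spin":0,"fingers":1}
    - {"dp":[0,0,0.7],"spin":0,"fingers":1}
    - {"dp":[0,0,0.7],"spin":0,"fingers":1}

```text
t: 21.35
tool_pos: [0.5541, -0.0597, 0.0276]
tool_rot: [[0.981, 0.192, 0.0], [0.192, -0.981, -0.0], [0.0, 0.001, -1.0]]
force: [-0.8, -1.1, 5.4]
opening: 0.0084
```

Request:
move_arm:
  series:
    - {"dp":[0,0,0.5],"spin":0,"fingers":1}
    - {"dp":[0,0,0.5],"spin":0,"fingers":1}

```text
t: 21.55
tool_pos: [0.5541, -0.0596, 0.0275]
tool_rot: [[0.981, 0.192, 0.001], [0.192, -0.981, -0.001], [0.001, 0.001, -1.0]]
force: [-1.9, -0.6, 9.2]
opening: 0.0086
```

Request:
move_arm:
  series:
    - {"dp":[0,0,-0.8],"spin":0,"fingers":0.9}
    - {"dp":[0,0,-0.8],"spin":0,"fingers":0.82}
    - {"dp":[0,0,-0.8],"spin":0,"fingers":0.82}
    - {"dp":[0,0,-0.8],"spin":0,"fingers":0.82}
    - {"dp":[0,0,-10],"spin":0,"fingers":0.82}
    - {"dp":[0,0,-30],"spin":0,"fingers":0.82}
    - {"dp":[0,0,-50],"spin":0,"fingers":0.82}
    - {"dp":[0,0,-50],"spin":0,"fingers":0.82}

```text
t: 22.35
tool_pos: [0.5563, -0.0591, 0.0791]
tool_rot: [[0.981, 0.192, 0.006], [0.192, -0.981, 0.001], [0.006, 0.0, -1.0]]
force: [0.5, 0.2, -0.2]
opening: 0.0162
```

```bash
python3 - <<'E'
from h import *
s=bot.read_state(); print(s["tool_pos"],s["force"],s["opening"])
k=vision.get_calibration("wrist"); p=np.array(s["tool_pos"]); R=np.array(s["tool_rot"])
im=vision.get_image("wrist"); cv2.imwrite("pics/w11.png",im)
for n,m in (("g",hsv(im,(40,80,30),(85,255,255))),("o",hsv(im,(3,130,60),(20,255,255)))):
    m[:130]=0; m[:,:200]=0; m[:,360:]=0
    ys,xs=np.nonzero(m); print(n,xs.min(),xs.max(),ys.min(),ys.max())
    for r in range(ys.min(),ys.max(),4):
        x=np.nonzero(m[r])[0]; print((r,x.min(),x.max()) if len(x) else r,end=" ")
    r=rect(m); print("\n",line(back(k,r,.077)), ((back(k,r,.077)-p)@R*1000).round(1).tolist())
E
```

```text
[ 0.55628667 -0.05912053  0.07910268] [ 0.48713101  0.20242603 -0.24834222] 0.016179979759204422
g 247 258 170 266
(170, np.int64(252), np.int64(255)) (174, np.int64(250), np.int64(258)) (178, np.int64(251), np.int64(257)) 182 (186, np.int64(253), np.int64(255)) (190, np.int64(254), np.int64(257)) 194 198 (202, np.int64(247), np.int64(256)) 206 210 214 218 222 226 (230, np.int64(251), np.int64(253)) (234, np.int64(250), np.int64(255)) (238, np.int64(248), np.int64(258)) (242, np.int64(249), np.int64(256)) (246, np.int64(248), np.int64(257)) (250, np.int64(248), np.int64(258)) (254, np.int64(249), np.int64(257)) (258, np.int64(248), np.int64(258)) (262, np.int64(248), np.int64(258)) 
 (array([ 0.5578, -0.0794,  0.077 ]), np.float64(101.29), np.float64(0.0069), np.float64(0.0304)) [[-5.8, 5.0, 2.1], [1.1, 5.0, 2.1], [1.2, 35.4, 2.1], [-6.0, 35.4, 2.1]]
o 305 320 176 296
(176, np.int64(314), np.int64(316)) (180, np.int64(313), np.int64(314)) (184, np.int64(311), np.int64(319)) (188, np.int64(310), np.int64(320)) (192, np.int64(312), np.int64(318)) (196, np.int64(309), np.int64(318)) (200, np.int64(309), np.int64(320)) (204, np.int64(311), np.int64(318)) (208, np.int64(308), np.int64(317)) (212, np.int64(308), np.int64(319)) (216, np.int64(309), np.int64(318)) (220, np.int64(310), np.int64(316)) (224, np.int64(308), np.int64(318)) (228, np.int64(309), np.int64(317)) (232, np.int64(306), np.int64(315)) (236, np.int64(307), np.int64(317)) (240, np.int64(308), np.int64(316)) (244, np.int64(305), np.int64(315)) (248, np.int64(306), np.int64(316)) 252 256 260 264 268 272 276 280 284 288 292 
 (array([ 0.5932, -0.0479,  0.077 ]), np.float64(99.95), np.float64(0.0538), np.float64(0.0082)) [[33.6, 22.5, 2.3], [34.7, -31.2, 2.3], [42.8, -30.6, 2.3], [42.5, 23.4, 2.3]]
```

```bash
python3 - <<'E'
from h import *
k=vision.get_calibration("top")
print("redjar",back(k,[[207,33],[207,58]],.08).round(3).tolist(),"blue bottle cap",back(k,[[105,22]],.2).round(3).tolist(),"body",back(k,[[130,80]],.05).round(3).tolist(),"dish",back(k,[[150,103]],.01).round(3).tolist(),"bottle2",back(k,[[261,5],[258,58]],.1).round(3).tolist())
print("amber",back(k,[[306,145]],.106).round(3).tolist())
# heater housing yaw/pos: rear hinge
hx=np.array([np.cos(np.radians(11.2)),np.sin(np.radians(11.2))]); hy=np.array([-hx[1],hx[0]])
H=np.array([.5538,-.0593])+hx*.074
print("hinge",H.round(4))
for th in (1.95,1.7,1.5,1.3,1.1,.9,.7,.5,.3,.15,.05,0):
    s=.08; d=np.array([-np.cos(th),np.sin(th)]); n=np.array([np.sin(th),np.cos(th)])
    T=d*s+n*(.021+.009*np.sin(th)); print(th,(H+hx*T[0]).round(4).tolist(),"z tcp",round(T[1]+.065-.037,4),"hx",round(T[0],4))
print(bot.read_state()["joint_pos"])
E
python3 go.py .5563,-.0591,.205,11 .7,-.03,.205,101 .7,-.03,.11,101
```

```text
redjar [[0.811, -0.075, 0.08], [0.758, -0.075, 0.08]] blue bottle cap [[0.777, 0.09, 0.2]] body [[0.729, 0.087, 0.05]] dish [[0.692, 0.055, 0.01]] bottle2 [[0.857, -0.185, 0.1], [0.747, -0.176, 0.1]]
amber [[0.57, -0.261, 0.106]]
hinge [ 0.6264 -0.0449]
1.95 [0.6822, -0.0339] z tcp 0.0914 hx 0.0569
1.7 [0.6656, -0.0372] z tcp 0.1035 hx 0.04
1.5 [0.6502, -0.0402] z tcp 0.1099 hx 0.0242
1.3 [0.6334, -0.0435] z tcp 0.113 hx 0.0072
1.1 [0.6162, -0.047] z tcp 0.1125 hx -0.0104
0.9 [0.5992, -0.0503] z tcp 0.1081 hx -0.0278
0.7 [0.5833, -0.0535] z tcp 0.1 hx -0.0439
0.5 [0.5694, -0.0562] z tcp 0.0886 hx -0.0581
0.3 [0.5583, -0.0584] z tcp 0.0742 hx -0.0694
0.15 [0.5521, -0.0596] z tcp 0.062 hx -0.0758
0.05 [0.5491, -0.0602] z tcp 0.0534 hx -0.0788
0 [0.5479, -0.0605] z tcp 0.049 hx -0.08
[ 21.05777348  48.24555241 -34.0275273  106.79554657  42.4654429
  38.18163859 -27.75732022]
t 22.4 pos [ 0.5553 -0.0595  0.0778] head 11.04 F [ 0.2  0.3 -0.3] op 0.015542587235244102
[1.5, -0.2, -127.2] spin 0.001
[148.1, -1.2, -126.7] spin -1.57
[147.8, -1.2, -31.7] spin -1.57
```

Request:
move_arm:
  series:
    - {"dp":[0,0,-40],"spin":0,"fingers":1}
    - {"dp":[0,0,-85],"spin":0,"fingers":1}
    - {"dp":[0,0,-127],"spin":-0.14,"fingers":1}
    - {"dp":[30,0,-130],"spin":-0.28,"fingers":1}
    - {"dp":[60,0,-130],"spin":-0.42,"fingers":1}
    - {"dp":[90,0,-130],"spin":-0.56,"fingers":1}
    - {"dp":[120,0,-130],"spin":-0.7,"fingers":1}
    - {"dp":[148,-1,-130],"spin":-0.84,"fingers":1}

```text
t: 23.2
tool_pos: [0.6999, -0.0307, 0.205]
tool_rot: [[0.508, 0.861, -0.001], [0.861, -0.508, -0.001], [-0.001, -0.001, -1.0]]
force: [-0.3, 0.3, 0.2]
opening: 0.0005
```

```bash
python3 go.py .705,-.03,.2,101 .705,-.03,.12,101
```

```text
t 23.2 pos [ 0.6999 -0.0307  0.205 ] head 59.47 F [-0.3  0.3  0.2] op 0.0005327905595696072
[3.2, 4.1, 5.0] spin -0.725
[3.3, 4.2, 85.0] spin -0.725
```

Request:
move_arm:
  series:
    - {"dp":[3,4,0],"spin":-0.15,"fingers":1}
    - {"dp":[3,4,0],"spin":-0.3,"fingers":1}
    - {"dp":[3,4,0],"spin":-0.45,"fingers":1}
    - {"dp":[3,4,0],"spin":-0.6,"fingers":1}
    - {"dp":[3,4,10],"spin":-0.725,"fingers":1}
    - {"dp":[3,4,30],"spin":-0.725,"fingers":1}
    - {"dp":[3,4,60],"spin":-0.725,"fingers":1}
    - {"dp":[3,4,88],"spin":-0.725,"fingers":1}

```text
t: 24.0
tool_pos: [0.7036, -0.0301, 0.1162]
tool_rot: [[-0.186, 0.983, -0.001], [0.983, 0.186, -0.001], [-0.0, -0.001, -1.0]]
force: [0.8, 0.5, 0.5]
opening: -0.0001
```

```bash
python3 go.py .68,-.0345,.115,101 .665,-.0372,.115,101 .65,-.04,.117,101 .633,-.0435,.12,101 .616,-.047,.12,101 .599,-.05,.115,101
```

```text
t 24.0 pos [ 0.7036 -0.0301  0.1162] head 100.73 F [0.8 0.5 0.5] op -8.33863868382772e-05
[0.0, -24.0, 1.2] spin -0.005
[0.2, -39.3, 1.2] spin -0.005
[0.2, -54.5, -0.7] spin -0.005
[-0.1, -71.9, -3.7] spin -0.005
[-0.3, -89.2, -3.7] spin -0.005
[-0.1, -106.5, 1.3] spin -0.005
```

Request:
move_arm:
  series:
    - {"dp":[0,-12,0],"spin":0,"fingers":1}
    - {"dp":[0,-24,0],"spin":0,"fingers":1}
    - {"dp":[0,-32,0],"spin":0,"fingers":1}
    - {"dp":[0,-40,0],"spin":0,"fingers":1}
    - {"dp":[0,-48,0],"spin":0,"fingers":1}
    - {"dp":[0,-55,0],"spin":0,"fingers":1}

```text
t: 24.6
tool_pos: [0.6501, -0.0397, 0.119]
tool_rot: [[-0.186, 0.983, 0.002], [0.983, 0.186, 0.0], [0.0, 0.002, -1.0]]
force: [4.5, 0.9, 3.8]
opening: 0.0003
```

Request:
move_arm:
  series:
    - {"dp":[0,-8,-1],"spin":0,"fingers":1}
    - {"dp":[0,-17,-3],"spin":0,"fingers":1}
    - {"dp":[0,-26,-3],"spin":0,"fingers":1}
    - {"dp":[0,-35,-3],"spin":0,"fingers":1}
    - {"dp":[0,-44,-1],"spin":0,"fingers":1}
    - {"dp":[0,-52,2],"spin":0,"fingers":1}

```text
t: 25.2
tool_pos: [0.5979, -0.05, 0.1164]
tool_rot: [[-0.186, 0.983, -0.0], [0.983, 0.186, -0.0], [-0.0, -0.0, -1.0]]
force: [2.7, 0.6, 0.5]
opening: 0.0002
```

```bash
python3 - <<'E'
from h import *
im=vision.get_image("scene"); cv2.imwrite("pics/s12.png",im)
for n in("cover","tube_strip"): print(n,[(np.round(d["rect"],1).tolist(),round(d["p"],2)) for d in search_frame("scene",n)[:2]])
k=vision.get_calibration("scene"); hx=np.array([np.cos(np.radians(11.2)),np.sin(np.radians(11.2)),0]); hy=np.array([-hx[1],hx[0],0]); H=np.array([.6264,-.0449,.065])
for th in (1.8,1.5,1.2,.9,.6,.3,0):
    d=-np.cos(th)*hx+np.sin(th)*np.array([0,0,1]); n=np.sin(th)*hx+np.cos(th)*np.array([0,0,1])
    q=np.array([H+d*a+n*b+hy*c for a in(0,.1) for b in (0,.021) for c in (-.052,.052)]); P=proj(k,q); print(th,P.min(0).round(0),P.max(0).round(0))
E
python3 go.py .5833,-.0535,.1,101 .5583,-.0584,.074,101 .5479,-.0605,.049,101
```

```text
cover [([237.0, 132.4, 51.7, 39.0], 0.82)]
tube_strip [([241.6, 172.1, 30.1, 12.0], 0.5)]
1.8 [247. 122.] [296. 171.]
1.5 [245. 121.] [292. 171.]
1.2 [239. 124.] [291. 171.]
0.9 [234. 132.] [291. 171.]
0.6 [230. 142.] [290. 171.]
0.3 [228. 156.] [290. 172.]
0 [227. 156.] [289. 186.]
t 25.35 pos [ 0.5971 -0.0503  0.116 ] head 100.74 F [-0.8 -0.1  0.4] op 0.00045460317813713946
[-0.5, -14.1, 16.0] spin -0.004
[-0.7, -39.5, 42.1] spin -0.004
[-0.8, -50.1, 67.1] spin -0.004
```

Request:
move_arm:
  series:
    - {"dp":[0,-7,7],"spin":0,"fingers":1}
    - {"dp":[0,-14,15],"spin":0,"fingers":1}
    - {"dp":[0,-21,22],"spin":0,"fingers":1}
    - {"dp":[0,-27,28],"spin":0,"fingers":1}
    - {"dp":[0,-33,35],"spin":0,"fingers":1}
    - {"dp":[0,-39,42],"spin":0,"fingers":1}
    - {"dp":[0,-43,50],"spin":0,"fingers":1}

```text
t: 26.05
tool_pos: [0.5561, -0.0577, 0.0658]
tool_rot: [[-0.186, 0.983, -0.0], [0.983, 0.186, 0.0], [0.0, -0.0, -1.0]]
force: [0.5, -0.4, 1.8]
opening: 0.0003
```

Request:
move_arm:
  series:
    - {"dp":[0,-2,3],"spin":0,"fingers":1}
    - {"dp":[0,-4,6],"spin":0,"fingers":1}
    - {"dp":[0,-5,10],"spin":0,"fingers":1}
    - {"dp":[0,-5,13],"spin":0,"fingers":1}
    - {"dp":[0,-5,13],"spin":0,"fingers":1}

```text
t: 26.55
tool_pos: [0.5509, -0.0589, 0.0529]
tool_rot: [[-0.186, 0.983, -0.002], [0.983, 0.186, -0.001], [-0.0, -0.002, -1.0]]
force: [-0.5, -0.5, -0.7]
opening: 0.0003
```

Request:
move_arm:
  series:
    - {"dp":[0,0,1],"spin":0,"fingers":1}
    - {"dp":[0,0,2],"spin":0,"fingers":1}
    - {"dp":[0,0,3],"spin":0,"fingers":1}
    - {"dp":[0,0,3],"spin":0,"fingers":1}

```text
t: 26.95
tool_pos: [0.5516, -0.0587, 0.0504]
tool_rot: [[-0.186, 0.983, -0.0], [0.983, 0.186, -0.0], [-0.0, -0.0, -1.0]]
force: [-0.6, -0.2, -0.4]
opening: 0.0005
```

Request:
move_arm:
  series:
    - {"dp":[0,0,1],"spin":0,"fingers":1}
    - {"dp":[0,0,2],"spin":0,"fingers":1}
    - {"dp":[0,0,2],"spin":0,"fingers":1}

```text
t: 27.25
tool_pos: [0.5519, -0.0586, 0.0498]
tool_rot: [[-0.186, 0.983, 0.001], [0.983, 0.186, -0.001], [-0.001, 0.001, -1.0]]
force: [-5.2, -2.0, 11.5]
opening: 0.0001
```

Request:
move_arm:
  series:
    - {"dp":[0,0,0.6],"spin":0,"fingers":1}
    - {"dp":[0,0,0.6],"spin":0,"fingers":1}
    - {"dp":[0,0,-10],"spin":0,"fingers":1}
    - {"dp":[0,0,-50],"spin":0,"fingers":1}
    - {"dp":[0,0,-100],"spin":0,"fingers":1}
    - {"dp":[0,0,-140],"spin":0,"fingers":1}
    - {"dp":[0,0,-150],"spin":0,"fingers":1}
    - {"dp":[0,0,-150],"spin":0,"fingers":1}

```text
t: 28.05
tool_pos: [0.553, -0.0584, 0.2002]
tool_rot: [[-0.186, 0.983, 0.004], [0.983, 0.186, -0.0], [-0.001, 0.004, -1.0]]
force: [-0.6, 0.3, 0.0]
opening: 0.0006
```

```bash
python3 - <<'E'
from h import *
s=bot.read_state(); print(s["tool_pos"],s["force"],s["joint_vel"])
im=vision.get_image("scene"); cv2.imwrite("pics/s13.png",im)
o=outline_of("scene","cover")[0]; ys,xs=np.nonzero(o["mask"]); print(o["rect"],o["p"],"tops by col",[(c,int(ys[xs==c].min()),int(ys[xs==c].max())) for c in range(230,290,8) if (xs==c).any()])
k=vision.get_calibration("scene"); hx=np.array([np.cos(np.radians(11.2)),np.sin(np.radians(11.2)),0]); hy=np.array([-hx[1],hx[0],0]); H=np.array([.6264,-.0449,.065])
for th in (0,.05,.1,.2):
    d=-np.cos(th)*hx+np.sin(th)*np.array([0,0,1]); n=np.sin(th)*hx+np.cos(th)*np.array([0,0,1])
    print(th,"outer front L/R, bottom front L/R",proj(k,[H+d*.1+n*b+hy*c for b in(.021,0) for c in(.052,-.052)]).round(1).tolist())
g=cv2.cvtColor(im,cv2.COLOR_BGR2GRAY)
for c in (250,265): print(c,g[150:195,c].tolist())
for n in ("beaker","brown_vial","clear_vial","lab_timer","amber_bottle"): print(n,[np.round(d["rect"]).tolist() for d in search_frame("scene",n)[:1]])
for n in ("tube_strip",): print(n,[(np.round(d["rect"]).tolist(),d["p"]) for d in search_frame("scene",n)[:2]])
E
```

```text
[ 0.55299124 -0.05838409  0.20020357] [-0.62544481  0.26347681  0.03632067] [-0.46792255  2.75680882  2.90672425  2.69331102  0.95485523 -0.6281895
 -0.71835279]
[227.2, 156.8, 61.5, 32.2] 0.96 tops by col [(230, 169, 180), (238, 163, 181), (246, 159, 183), (254, 159, 184), (262, 160, 185), (270, 162, 187), (278, 163, 180), (286, 165, 173)]
0 outer front L/R, bottom front L/R [[227.2, 169.7], [272.4, 176.4], [227.5, 178.9], [272.3, 185.9]]
0.05 outer front L/R, bottom front L/R [[227.4, 167.3], [272.7, 174.0], [227.4, 176.7], [272.4, 183.6]]
0.1 outer front L/R, bottom front L/R [[227.6, 165.0], [272.9, 171.5], [227.4, 174.4], [272.5, 181.3]]
0.2 outer front L/R, bottom front L/R [[228.2, 160.2], [273.6, 166.6], [227.6, 169.9], [272.8, 176.6]]
250 [206, 205, 204, 204, 203, 204, 207, 212, 196, 107, 73, 77, 67, 66, 95, 150, 150, 142, 148, 143, 148, 149, 167, 184, 168, 68, 20, 36, 50, 13, 54, 102, 105, 107, 121, 145, 138, 86, 77, 137, 204, 164, 124, 117, 112]
265 [190, 185, 188, 187, 191, 184, 190, 187, 189, 201, 197, 181, 178, 156, 73, 67, 96, 148, 153, 144, 142, 147, 145, 144, 159, 167, 179, 190, 129, 109, 129, 127, 125, 127, 116, 114, 118, 231, 255, 233, 207, 208, 207, 188, 171]
beaker [[261.0, 233.0, 32.0, 48.0]]
brown_vial [[304.0, 240.0, 13.0, 28.0]]
clear_vial [[308.0, 251.0, 11.0, 23.0]]
lab_timer [[203.0, 242.0, 40.0, 27.0]]
amber_bottle [[219.0, 159.0, 74.0, 62.0]]
tube_strip []
```

```bash
python3 -c "
from plant import bot
print(bot.close_job())"
```

```text
the job is handed in; nothing more can be done
None
```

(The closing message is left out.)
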